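# Feel a slide carrier out of a soaking tank with a sprung hook

### The job

Take the orange-handled sprung hook from its stand, catch the steel slide carrier hanging deep in the narrow clear tank by its cross bar, and under a light upward pull slide it along beneath the blue rails until you feel it rise into the gap in them, then lift it out. Stand the carrier gently upright on the floor of the white enamel tray, unhook it, and hang the hook back in its stand. Never touch the carrier with the gripper, never strain hook or carrier against the tank, and leave the other things where they are.

Things in the scene. Friction and masses are not known exactly. Their poses are not given: they have to be found in the camera images.
- tank: Open clear plastic tank fixed to the worktop: outside 78 (x) x 158 (y) x 140 mm tall, walls 4 mm (inside 70 x 150), foot 90 x 170 mm. Origin at the centre of its underside, z up, y along its length. A white ledge, its top 59 mm up, runs inside along each long wall and carries the carrier's cross bar; at the -y end white blocks (to 85 mm up) end its run at y = -44 mm. Over 12 N between the tank and the carrier, or the hook rod, is straining.
- rails (a point): Middle of the tank at the underside of the blue rails, which run above the ledges along both long walls, 74 to 82 mm up. Ledges and rails leave 36 mm (x) open between them. Both rails have one 15 mm gap (in y), opposite each other: the cross bar's only way up. The gap's centre is between tank y = 0 and +40 mm, not measured; the carrier starts on its -y side.
- carrier: Steel slide carrier, 0.12 to 0.19 kg: basket 30 (x) x 50 (y) x 26 mm with glass plates up to 30 mm; two uprights at x = +-13.5 mm (14 mm wide in y) up to 62 mm. Origin: centre of its underside, z up. A cross bar along x, 62 mm long, lies with its white slippery ends (8 mm thick) on the tank's ledges, 7 mm below the blue rails; so the carrier slides along the tank's y, parallel to it.
- bar (a point): Middle of the carrier's cross bar (steel, 6 mm thick between the uprights), 55 mm above the carrier's underside. Below it is a window for the hook, 24 mm wide (x), from 30 to 52 mm above the underside, open in y. The carrier hangs freely from a hook by this bar.
- hook_rod: Sprung hook rod, 0.13 kg, hanging in its stand; origin at the middle of the underside of its 36 x 36 x 5 mm black flange, z up. Orange handle above, 22 x 22 mm, from 5 to 60 mm, flat faces square to x and y. Below, a 14 mm tube to -34 mm, from which a wire with the hook slides down against a 300 N/m spring, 30 mm to a hard stop.
- hook (a point): On the hook's foot, 111 mm below the rod's origin (1 mm more by its own weight), where a bar lies; axes as the rod's. J-shaped flat steel hook 12 mm wide (x), 4 mm thick: shank 6.5 mm to -y of this point (on the rod's axis), tip 6.5 mm to +y, reaching 9 mm above it, foot 4 mm below it; mouth 9 mm. It catches a bar by moving toward its +y under it, then up.
- stand: Stand fixed to the worktop: foot 110 x 90 mm, column 50 mm behind (+x), at the top a fork 56 mm wide, top 145 mm up, slot 20 mm wide open to its -x; prongs end at x = -32 mm with lips 2 mm high. Origin on the worktop below the rod's axis. The rod's flange lies on the fork, its tube in the slot: lift the rod over 8 mm, draw it to the stand's -x.
- seat (a point): The place of the hook rod's origin when hung: on the middle of the fork's top, over the slot, 11 mm in front of the slot's closed end. Its axes are the stand's.
- tray: White enamel tray, blue rim, 279 (x) x 404 (y) x 40 mm, fixed; origin at the centre of its underside. Its floor is about 3 mm up and flat for y from -75 to -165 mm, up to 9 mm up elsewhere, within x = +-100 and y = +-165 mm of the centre.
- flask: Conical flask with red stopper, 75 x 75 x 114 mm, a bystander; origin at the centre of its underside.
- beaker: Empty glass beaker, 78 x 72 x 92 mm, a bystander; origin at the centre of its underside.
- bulb: Red rubber bulb lying on its side, 46 x 73 x 46 mm, a bystander; origin at the centre of its underside.

How it is judged (in metres and radians):
On the way:
1. the carrier hangs on the hook, clear above the tank's rim (height (world z) of carrier above 0.14 m and contact force between hook_rod and carrier above 0.3 N), for 0.2 s.
At the end, for the whole second after the job is handed in: The carrier stands upright (within 0.15 rad), still and unhooked on the tray's floor (origin within 115 mm in x, 175 mm in y of the tray's centre and under 16 mm above its underside); the hook rod hangs still and upright (within 0.1 rad), its origin within 15 mm of the seat (x of carrier in the frame of tray between -0.115 and 0.115 m and y of carrier in the frame of tray between -0.175 and 0.175 m and z of carrier in the frame of tray below 0.016 m and angle between carrier's own z axis and vertical below 0.15 rad and linear speed of each of carrier, hook_rod below 0.02 m/s and contact force between hook_rod and carrier below 0.05 N and distance between hook_rod and seat below 0.015 m and angle between hook_rod's own z axis and vertical below 0.1 rad); the robot touches nothing.
It fails at once if the carrier is strained against the tank (over 12 N) (contact force between carrier and tank above 12 N).
It fails at once if the hook rod is strained against the tank (over 12 N) (contact force between hook_rod and tank above 12 N).
It fails at once if the gripper touches the carrier (contact force between any of the fingers, the arm and carrier above 0.3 N).
It fails at once if the carrier is dropped or banged onto the tray (over 20 N) (contact force between carrier and tray above 20 N).
It fails at once if a bystander is moved by more than 20 mm (distance of any of flask, beaker, bulb from where it was at the start of the episode above 0.02 m).
It also fails if it takes over 72 s, if anything falls off the work surface, if the arm or the gripper's body presses on something with over 40 N, if the wrist force passes 120 N, or if a joint passes its speed limit or range.

### The arm

A 6-joint arm with a two-finger parallel gripper is mounted at the origin on a cart in front of the work surface, level with it; the furniture and walls round the work are solid. World frame = base frame: x ahead of the robot, y to its left, z up, the work surface at z = 0. Lengths are in mm, angles in rad, forces in N, time in s.
With the tool pointing down it reaches from about 275 to 1000 mm from the base axis. Payload 8.4 kg.
Tool frame: the origin (TCP) lies at the very end of the fingers, on their centre line; the grasp point (between the pads) lies 19 mm behind it; x points along the fingers, y is the direction in which the jaws open and shut, and the axes are right-handed (so a half turn about x gives the same grasp; the last joint's range is limited). The gripper opens to 85 mm and grips with 20 to 120 N. Pads are 22 mm wide; open, the fingers measure 114 mm over their backs; the gripper's body (76 mm by 85 mm) begins 54 mm behind the grasp point. The pads swing forward as they close: fully open they stand 13 mm farther back than shut.
Start: joints at [1.294, 0.353, 1.633, -0, 1.155, -0.002], TCP at [169.595, 601.553, 231.281] pointing down, gripper open.
Joint ranges: [-2.63, 2.63], [-0.92, 2.1], [0.06, 2.66], [-1.3, 4.44], [0, 2.69], [-3.02, 3.02]. Speed limits (rad/s): [2.22, 2.22, 2.79, 3.14, 3.14, 3.14].

### API

Orientations are given as [roll, pitch, yaw] about the fixed x, y, z axes, in that order (R = Rz(yaw) Ry(pitch) Rx(roll)).
In Python, from rig import r, grab_frame, camera_params, sign_off gives the robot as it stands.
- The arm moves only by the tool drive_tool, never from a script. Its argument "rows" is one flat list of numbers, 7 for each row, row after row: the shift along the tool's x, y, z in mm, then the turn, a rotation vector about the tool's x, y, z in degrees, then the opening in per cent of the stroke, from 0 (shut) to 100 (fully open). In form: [x, y, z, rx, ry, rz, fingers, x, y, z, rx, ry, rz, fingers, ...]. A call has 1 to 10 rows; each row is the pose to reach, as a shift and turn from the pose measured when the call began, along the tool's axes at that moment; what a row does not reach only later rows make up. A row lasts 1/8 s, in which the tool goes at most 62.5 mm and 10.7 degrees, less where a joint would pass 70% of its speed; a pose out of reach is approached as far as the arm can. A call with a gripper value outside its range is refused whole. The fingers move at their own pace and stop on an object; "newtons" is the grip in N (left out, the last holds). Time passes only in rows, so rows that repeat a pose let the fingers close. It gives the time, the measured TCP pose, the force and the opening at its end, in the units of the state.
- r.sense(): the state, without advancing time (a new reading comes with each control period).
- grab_frame(name): name is "scene" or "top" or "wrist"; returns the picture (400x640x3 uint8, red, green, blue); there is no depth.
- camera_params(name): a dict with "vertical_fov" (degrees; the focal length in pixels is half the picture's height over the tangent of half this angle, whatever the lens; pixels are square), "cx", "cy" (the principal point, pixels), "k1" (the pictures are not rectified: a ray, as slopes to the right and down, at radius r is drawn at 1 + k1 r^2 times it, then the intrinsics apply), "pose" (4x4, takes a point from camera to world coordinates); the wrist camera has in their place "tool_from_camera" (4x4, takes a point from camera to tool coordinates, whose origin is the TCP and whose axes are the tool frame's). Camera axes: x right, y down, z forward; pixel columns grow to the right and rows downward; lengths in mm; the calibration is good to about 2 mm. A picture is of the moment at which its call begins: read the wrist's pose just before it. camera_params takes no time and is no camera call.
- sign_off(): hands the job in, once; it reports no verdict.
The state is a dict: "clock": time; "qpos": joint angles; "qvel": joint speeds; "joint_efforts": joint torques, N m; "eef_pos": TCP position; "tcp_rot": TCP orientation; "contact_force": force on the tool from outside, world axes, zero at the start; "wrist_torque": the same for the moment, N m; "opening": opening from 0.0 (shut) to 1.0 (fully open).
Only numpy, scipy, OpenCV 4.12 (cv2) and the standard library are available. Lean on these libraries where they do the work, as an engineer would, in place of code of your own. Each camera call takes 0.05 s, during which the arm holds its last target.

## Working session

There is one attempt and no reset: what is moved stays moved. The work goes in short steps, Python scripts to look and compute and a tool call to move; the robot and the scene stay as the last step left them, time stands still between calls to the robot, and variables do not carry over. Pictures are saved under pics/ and viewed, and the job is handed in when it is done.

Besides the shell and the picture viewer there is one more tool, called after "Request:" by a JSON object that holds its "method" and its "body", one argument or row to a line. drive_tool: Moves the arm, as the interface text tells. Its arguments: {"type":"object","properties":{"rows":{"type":"array","items":{"type":"number"}},"newtons":{"type":"number"}},"required":["rows"]}

```bash
mkdir -p pics; ls; python3 - <<'E'
from rig import r, grab_frame, camera_params
import cv2
print(r.sense())
for n in ["scene","top","wrist"]:
    p=camera_params(n); print(n,p)
    im=grab_frame(n); cv2.imwrite(f"pics/{n}0.png",im[:,:,::-1])
E
```

```text
pics
{'clock': 0.0, 'qpos': array([ 1.29362397e+00,  3.53652675e-01,  1.63415333e+00, -9.08436008e-06,
        1.15524924e+00, -2.38609377e-03]), 'qvel': array([ 9.91622275e-04, -4.93804570e-04, -1.04049180e-03,  1.23861730e-03,
       -2.51525776e-05, -3.01561053e-04]), 'joint_efforts': array([-2.77508334e-03, -6.05245471e+01, -3.42074203e+01, -2.88915935e-04,
        9.01569292e-03, -2.71289440e-05]), 'eef_pos': array([169.44450557, 601.06805758, 230.55067008]), 'tcp_rot': array([-1.5675036 ,  1.56933371, -1.84228619]), 'contact_force': array([-0.38417205,  0.28166305,  0.08756576]), 'wrist_torque': array([ 0.00566394,  0.03636408, -0.02647714]), 'opening': 1.0002447729162394}
scene {'vertical_fov': 50.824886862741835, 'cx': 318.4919007605579, 'cy': 201.9452465236802, 'k1': 0.018738861439658534, 'pose': array([[ 8.08153894e-01, -2.37234088e-01,  5.39080023e-01,
        -1.06804320e+02],
       [-5.88964674e-01, -3.21148524e-01,  7.41609222e-01,
        -9.08602827e+02],
       [-2.81023375e-03, -9.16833471e-01, -3.99259928e-01,
         5.84107924e+02],
       [ 0.00000000e+00,  0.
[... 309 characters left out ...]
2,  2.27023755e-02,
        -3.81382575e+01],
       [-2.41274748e-02, -9.49065276e-02, -9.95193758e-01,
         1.28133944e+03],
       [ 0.00000000e+00,  0.00000000e+00,  0.00000000e+00,
         1.00000000e+00]])}
wrist {'vertical_fov': 61.22414721869953, 'cx': 316.8634731741976, 'cy': 199.5593139675169, 'k1': -0.029728375214904908, 'tool_from_camera': array([[-1.25388036e-03, -2.86384853e-01,  9.58113847e-01,
        -1.43145201e+02],
       [ 9.99999169e-01, -6.44920329e-04,  1.11592574e-03,
        -7.51140988e-01],
       [ 2.98322867e-04,  9.58114450e-01,  2.86385424e-01,
        -7.22199722e+01],
       [ 0.00000000e+00,  0.00000000e+00,  0.00000000e+00,
         1.00000000e+00]])}
```

View pics/scene0.png

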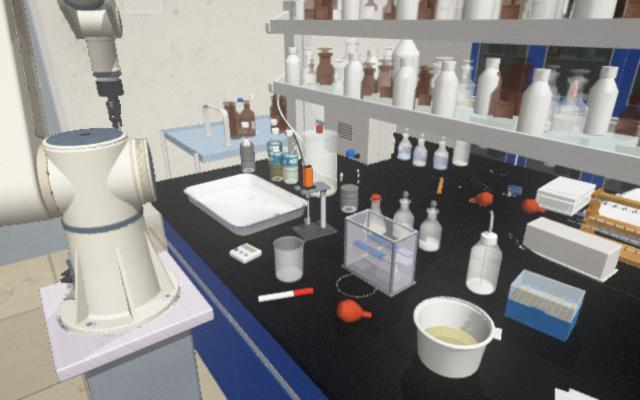

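View pics/top0.png

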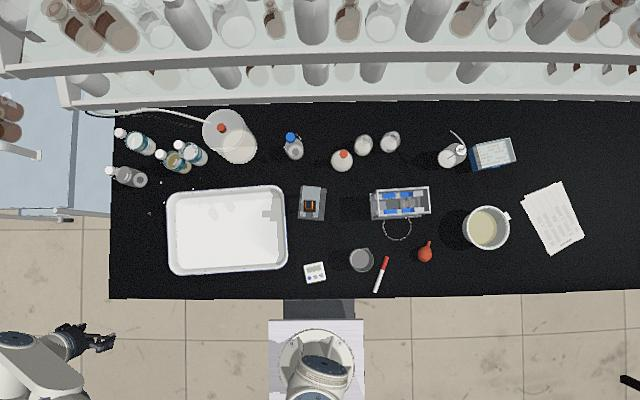

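View pics/wrist0.png

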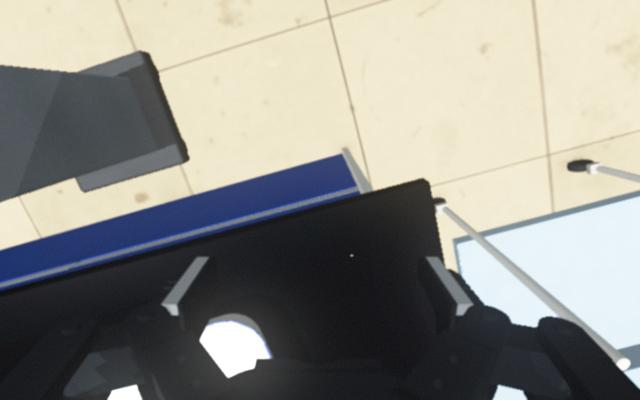

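```bash
cat > h.py <<'E'
import numpy as np, cv2
from rig import r, grab_frame, camera_params
from scipy.spatial.transform import Rotation as R
def K(p):
    f=200/np.tan(np.radians(p["vertical_fov"])/2); return f,p["cx"],p["cy"],p["k1"]
def pose(name,s=None):
    p=camera_params(name)
    if name!="wrist": return p["pose"]
    s=s or r.sense(); T=np.eye(4); T[:3,:3]=R.from_euler("xyz",s["tcp_rot"]).as_matrix(); T[:3,3]=s["eef_pos"]
    return T@p["tool_from_camera"]
def ray(name,u,v,T=None):
    f,cx,cy,k=K(camera_params(name)); T=pose(name) if T is None else T
    d=np.array([(u-cx)/f,(v-cy)/f]); rd=np.hypot(*d); q=rd
    for _ in range(20): q=rd/(1+k*q*q)
    d=d*(q/rd if rd>0 else 1)
    w=T[:3,:3]@np.array([d[0],d[1],1.]); return T[:3,3],w/np.linalg.norm(w)
def onplane(name,u,v,z,T=None):
    o,d=ray(name,u,v,T); return o+d*(z-o[2])/d[2]
def tri(o1,d1,o2,d2):
    A=np.stack([d1,-d2],1); t=np.linalg.lstsq(A,o2-o1,rcond=None)[0]
    a=o1+d1*t[0]; b=o2+d2*t[1]; return (a+b)/2,np.linalg.norm(a-b)
def proj(name,P,T=None):
    f,cx,cy,k=K(camera_params(name)); T=pose(name) if T is None else T
    c=T[:3,:3].T@(np.asarray(P,float)-T[:3,3]); x=c[:2]/c[2]; x=x*(1+k*(x@x)); return np.array([f*x[0]+cx,f*x[1]+cy])
def crop(path,im,x0,y0,x1,y1,s):
    cv2.imwrite(path,cv2.resize(im[y0:y1,x0:x1,::-1],None,fx=s,fy=s,interpolation=cv2.INTER_CUBIC))
E
python3 - <<'E'
import cv2
from h import *
t=cv2.imread("pics/top0.png")[:,:,::-1]; s=cv2.imread("pics/scene0.png")[:,:,::-1]
crop("pics/top_a.png",t,290,170,450,250,5); crop("pics/scene_a.png",s,280,150,430,300,4)
# top view: grouped pixels
for nm,u,v in [("tank",401,203),("stand",312,203),("tray",228,230)]: print(nm,onplane("top",u,v,0))
hs=cv2.cvtColor(s.copy(),cv2.COLOR_RGB2HSV);m=cv2.inRange(hs,(5,180,120),(15,255,255));
n,l,st,c=cv2.connectedComponentsWithStats(m)
print([(st[i],c[i]) for i in range(1,n) if st[i][4]>20])
hs=cv2.cvtColor(t.copy(),cv2.COLOR_RGB2HSV);m=cv2.inRange(hs,(5,180,120),(15,255,255));
n,l,st,c=cv2.connectedComponentsWithStats(m)
print([(st[i],c[i]) for i in range(1,n) if st[i][4]>5])
E
```

```text
tank [ 536.8902707  -299.56043806    0.        ]
stand [541.75088823   2.84508502   0.        ]
tray [453.74209777 291.00185509   0.        ]
[(array([305, 168,   7,  19, 111], dtype=int32), array([308.40540541, 176.88288288])), (array([481, 193,  11,  11,  81], dtype=int32), array([486.2345679 , 197.77777778])), (array([527, 200,  11,   9,  45], dtype=int32), array([531.82222222, 203.33333333])), (array([338, 300,  33,  21, 428], dtype=int32), array([351.22663551, 310.78504673]))]
[(array([217, 125,   3,   6,   6], dtype=int32), array([217.66666667, 127.5       ])), (array([220, 124,   5,   4,   6], dtype=int32), array([222.33333333, 125.        ])), (array([305, 202,   1,   6,   6], dtype=int32), array([305. , 204.5]))]
```

View pics/top_a.png

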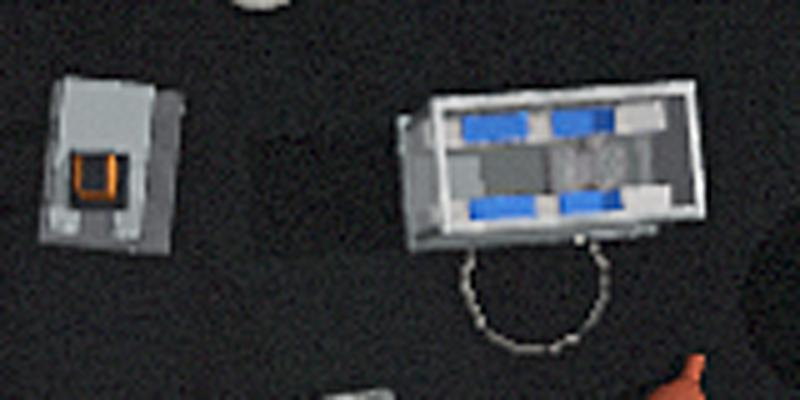

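View pics/scene_a.png

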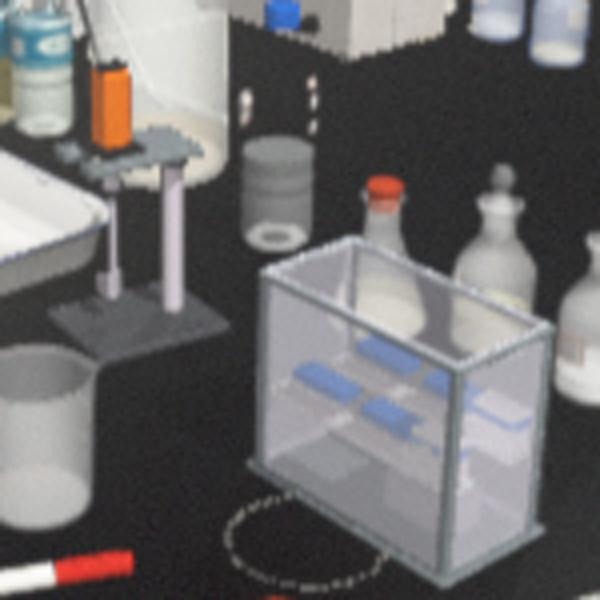

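```bash
python3 - <<'E'
from h import *
print("handle top",onplane("top",308.8,204.6,205))
for u,v in [(292+12*.0+4,170+95/5)]: pass
c=lambda u,v:(290+u/5,170+v/5)
print("tank rim corners z140")
cs=np.array([onplane("top",*c(u,v),140) for u,v in [(436,98),(694,84),(703,215),(448,234)]]);print(cs.round(1),cs.mean(0).round(1))
# fork prong ends
print("prongs",[onplane("top",*c(u,v),145).round(1) for u,v in [(62,235),(128,235)]])
print("stand fork back",[onplane("top",*c(u,v),145).round(1) for u,v in [(65,80),(155,88)]])
print("rails gaps left rail upper",[onplane("top",*c(u,v),82).round(1) for u,v in [(462,128),(528,126),(552,124),(614,122)]])
print("rails lower",[onplane("top",*c(u,v),82).round(1) for u,v in [(470,208),(537,206),(559,203),(622,200)]])
print("scene handle bottom/top axis", [proj("scene",(540,0,z)) for z in (150,205)])
s=r.sense(); print(R.from_euler("xyz",s["tcp_rot"]).as_matrix().round(3))
for p in [(0,0),(640,0)]:pass
t=[(168,190),(284,186),(287,268),(176,274)]
T=np.array([onplane("top",u,v,40) for u,v in t]);print(T.round(0),T.mean(0))
E
```

```text
handle top [519.87205654   5.49519092 205.        ]
tank rim corners z140
[[ 567.5 -200.1  140. ]
 [ 573.6 -357.7  140. ]
 [ 493.7 -359.9  140. ]
 [ 484.8 -204.9  140. ]] [ 529.9 -280.7  140. ]
prongs [array([487.6,  27.7, 145. ]), array([487. , -12.1, 145. ])]
stand fork back [array([581.6,  24.8, 145. ]), array([575.8, -29.7, 145. ])]
rails gaps left rail upper [array([ 554.8, -224.3,   82. ]), array([ 555.4, -266.5,   82. ]), array([ 556.5, -281.8,   82. ]), array([ 557.1, -321.6,   82. ])]
rails lower [array([ 503.7, -227.8,   82. ]), array([ 504.3, -270.5,   82. ]), array([ 506. , -284.5,   82. ]), array([ 507.2, -324.8,   82. ])]
scene handle bottom/top axis [array([314.54993523, 185.31649806]), array([314.42035473, 166.91807296])]
[[-0.     0.271  0.962]
 [-0.001  0.962 -0.271]
 [-1.    -0.001  0.   ]]
[[590. 488.  40.]
 [596.  94.  40.]
 [327.  86.  40.]
 [309. 456.  40.]] [455.68409577 280.88690295  40.        ]
```

```bash
cat >> h.py <<'E'
def Rdown(yaw):  # tool x down, tool y at world direction yaw from +y
    c,s=np.cos(yaw),np.sin(yaw)
    y=np.array([-s,c,0]); x=np.array([0,0,-1.]); z=np.cross(x,y); return np.stack([x,y,z],1)
def plan(P,yaw):
    s=r.sense(); M=R.from_euler("xyz",s["tcp_rot"]).as_matrix()
    d=M.T@(np.array(P,float)-s["eef_pos"]); w=np.degrees(R.from_matrix(M.T@Rdown(yaw)).as_rotvec())
    print("shift",d.round(2),"turn",w.round(2)); return d,w
def st():
    s=r.sense(); M=R.from_euler("xyz",s["tcp_rot"]).as_matrix()
    print("t",round(s["clock"],2),"tcp",s["eef_pos"].round(1),"F",s["contact_force"].round(2),"open",round(s["opening"],3),"yaw",round(np.degrees(np.arctan2(-M[0,1],M[1,1])),2),"tilt",(M[:2,0]*57.3).round(2)); return s
E
python3 -c "
from h import *
st();plan((350,320,360),-0.75);plan((530,5,340),0)"
```

```text
t 0.15 tcp [169.5 601.2 230.7] F [ 1.48 -0.1   0.5 ] open 1.001 yaw -15.74 tilt [-0.02 -0.06]
shift [-129.04 -221.84  250.02] turn [2.723e+01 1.000e-02 6.000e-02]
shift [-108.77 -476.16  508.74] turn [-1.574e+01 -1.000e-02  6.000e-02]
```

Request:
{"method": "drive_tool", "body": {
  "rows": [-20,-10,10,0,0,0,100,-50,-35,38,-1,0,0,100,-80,-70,75,-3,0,0,100,-100,-110,118,-5,0,0,100,-110,-150,160,-7,0,0,100,-110,-190,203,-8,0,0,100,-110,-230,246,-9,0,0,100,-110,-270,289,-10,0,0,100,-110,-310,332,-11,0,0,100,-110,-350,375,-12,0,0,100]
}}

```text
clock: 1.4
eef_pos: [435.9, 160.3, 342.6]
tcp_rot: [-0.245, 1.569, -0.31]
contact_force: [1.2, 1.4, 0.0]
opening: 1.003
```

```bash
python3 -c "
from h import *
st();plan((530,5,340),0)"
```

```text
t 1.4 tcp [435.9 160.3 342.6] F [1.2  1.36 0.04] open 1.003 yaw -3.72 tilt [ 0.09 -0.03]
shift [   2.84 -148.85  103.95] turn [-3.72  0.09  0.03]
```

Request:
{"method": "drive_tool", "body": {
  "rows": [3,-40,30,-1,0,0,100,3,-85,60,-2,0,0,100,3,-125,90,-3.7,0,0,100,3,-149,104,-3.7,0,0,100,3,-149,104,-3.7,0,0,100]
}}

```text
clock: 2.02
eef_pos: [530.1, 2.8, 340.8]
tcp_rot: [-0.352, 1.568, -0.355]
contact_force: [-0.7, -0.7, -0.4]
opening: 0.996
```

```bash
python3 - <<'E'
from h import *
s=st(); im=grab_frame("wrist"); cv2.imwrite("pics/w1.png",im[:,:,::-1]); np.save("w1.npy",pose("wrist",s))
st()
E
```

```text
t 2.02 tcp [530.1   2.8 340.8] F [-0.65 -0.66 -0.4 ] open 0.996 yaw -0.19 tilt [ 0.13 -0.05]
t 2.08 tcp [529.7   4.  340.6] F [ 0.09 -0.03 -0.08] open 1.0 yaw -0.14 tilt [ 0.11 -0.02]
```

View pics/w1.png

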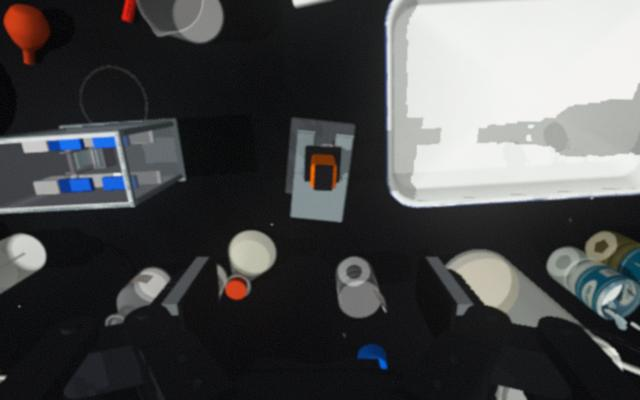

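```bash
python3 - <<'E'
from h import *
im=cv2.imread("pics/w1.png")[:,:,::-1]; crop("pics/w1a.png",im,270,100,370,235,4)
crop("pics/w1b.png",im,0,110,190,220,4)
T=np.load("w1.npy")
hs=cv2.cvtColor(im.copy(),cv2.COLOR_RGB2HSV); m=cv2.inRange(hs,(5,150,80),(20,255,255))[100:230,270:370]
ys,xs=np.nonzero(m); print(xs.min()+270,xs.max()+270,ys.min()+100,ys.max()+100)
E
```

```text
309 336 154 187
```

View pics/w1a.png

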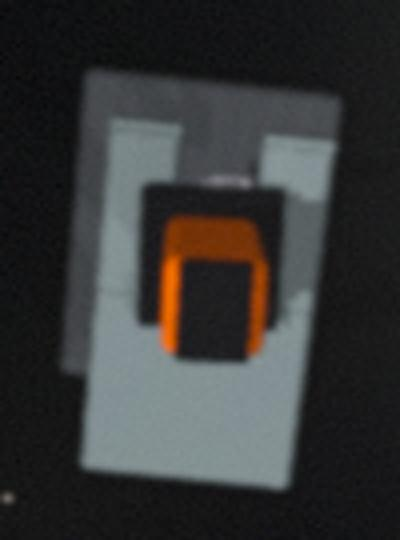

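View pics/w1b.png

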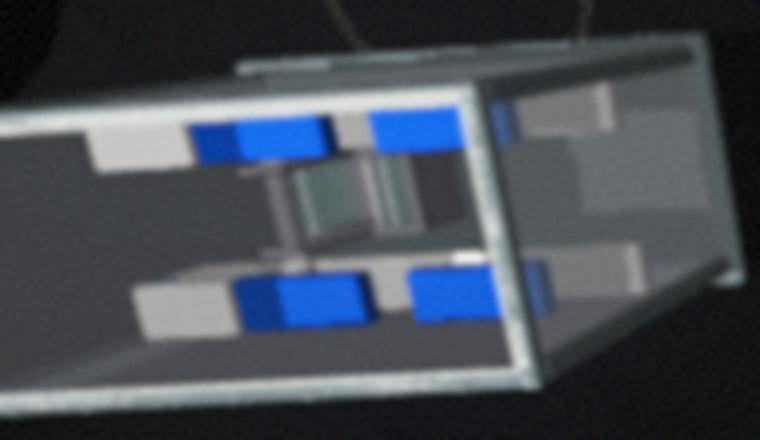

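```bash
python3 - <<'E'
from h import *
T=np.load("w1.npy")
c=lambda u,v:(270+u/4,100+v/4)
print("handle",onplane("wrist",*c(215,307),205,T), "flange",onplane("wrist",*c(213,258),150,T))
F=np.array([onplane("wrist",*c(*p),145,T) for p in [(112,120),(337,145),(288,488),(82,466)]]);print(F.round(1))
print("widths",np.linalg.norm(F[0]-F[1]),np.linalg.norm(F[2]-F[3]), "len",np.linalg.norm(F[0]-F[3]))
for a,b in [(0,1),(3,2)]: d=F[b]-F[a]; print(np.degrees(np.arctan2(d[0],-d[1])), d)
for a,b in [(0,3),(1,2)]: d=F[b]-F[a]; print("x axis yaw",np.degrees(np.arctan2(d[1],d[0])))
# flange top edge, handle edges
for a,b in [((143,185),(284,190)),((178,260),(250,262)),((163,255),(163,345))]:
    d=onplane("wrist",*c(*b),150,T)-onplane("wrist",*c(*a),150,T); print(d)
ff=F[:2].mean(0); print("front mid",ff,"back mid",F[2:].mean(0))
E
```

```text
handle [521.3848599   7.9454679 205.       ] flange [521.4629273   8.5305396 150.       ]
[[487.8 -16.3 145. ]
 [494.1  39.3 145. ]
 [584.7  28.8 145. ]
 [578.3 -26.1 145. ]]
widths 56.03949317596241 55.238503470366055 len 90.99764617155661
173.54625287660798 [ 6.29890074 55.68436625  0.        ]
173.30680143476724 [ 6.43820443 54.86202502  0.        ]
x axis yaw -6.146527867914766
x axis yaw -6.650670897533255
[ 1.35298869 34.75112432  0.        ]
[ 0.57206081 18.01940308  0.        ]
[23.22223107 -0.20458803  0.        ]
front mid [490.9621149   11.49308226 145.        ] back mid [581.50629684   1.33865693 145.        ]
```

```bash
python3 -c "
from h import *
st();plan((521.5,8,166),np.radians(-2))"
```

```text
t 2.08 tcp [529.7   4.  340.6] F [ 0.09 -0.03 -0.08] open 1.0 yaw -0.14 tilt [ 0.11 -0.02]
shift [174.61   4.08  -8.53] turn [1.86 0.11 0.02]
```

Request:
{"method": "drive_tool", "body": {
  "rows": [30,4,-8.5,2,0.1,0,100,75,4,-8.5,2,0.1,0,100,115,4,-8.5,2,0.1,0,100,145,4,-8.5,2,0.1,0,80,165,4,-8.5,2,0.1,0,60,174.5,4,-8.5,2,0.1,0,60,174.5,4,-8.5,2,0.1,0,60,174.5,4,-8.5,2,0.1,0,60]
}}

```text
clock: 3.08
eef_pos: [522.0, 8.2, 167.2]
tcp_rot: [-0.096, 1.569, -0.133]
contact_force: [0.8, 0.1, 0.4]
opening: 0.599
```

```bash
python3 - <<'E'
from h import *
s=st(); plan((521.5,8,166),np.radians(-2)); im=grab_frame("wrist"); cv2.imwrite("pics/w2.png",im[:,:,::-1])
E
```

```text
t 3.08 tcp [522.    8.2 167.2] F [0.76 0.09 0.43] open 0.599 yaw -2.12 tilt [ 0.09 -0.01]
shift [ 1.16 -0.21 -0.51] turn [-0.12  0.09  0.01]
```

View pics/w2.png

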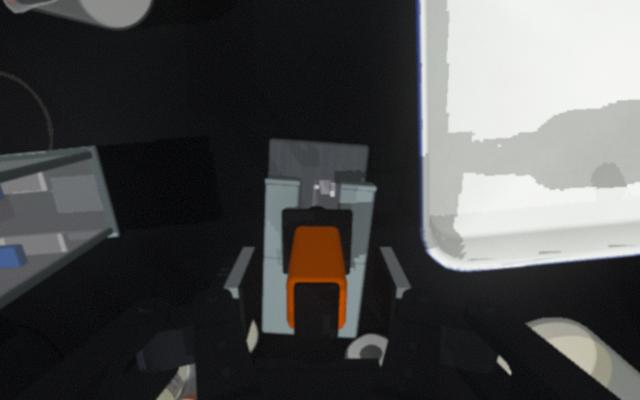

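Request:
{"method": "drive_tool", "body": {
  "rows": [1,0,0,0,0,0,40,1,0,0,0,0,0,25,1,0,0,0,0,0,15,1,0,0,0,0,0,10,1,0,0,0,0,0,10,1,0,0,0,0,0,10,1,0,0,0,0,0,10],
  "newtons": 60
}}

```text
clock: 4.0
eef_pos: [522.4, 8.0, 166.7]
tcp_rot: [-0.045, 1.568, -0.082]
contact_force: [-0.6, 0.3, 6.4]
opening: 0.253
```

```bash
python3 - <<'E'
from h import *
s=st(); plan((521.5,8,185),np.radians(-2)); im=grab_frame("wrist"); cv2.imwrite("pics/w3.png",im[:,:,::-1])
im=grab_frame("scene"); crop("pics/s3.png",im,270,130,380,250,5)
E
```

```text
t 4.0 tcp [522.4   8.  166.7] F [-0.55  0.3   6.42] open 0.253 yaw -2.14 tilt [ 0.15 -0.01]
shift [-18.29  -0.08  -0.9 ] turn [-0.14  0.15  0.01]
```

View pics/w3.png

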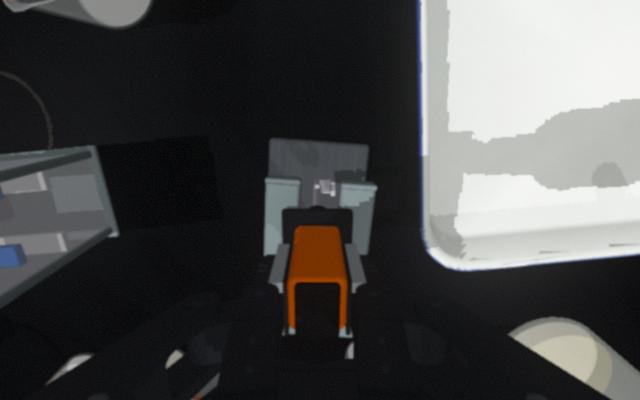

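View pics/s3.png

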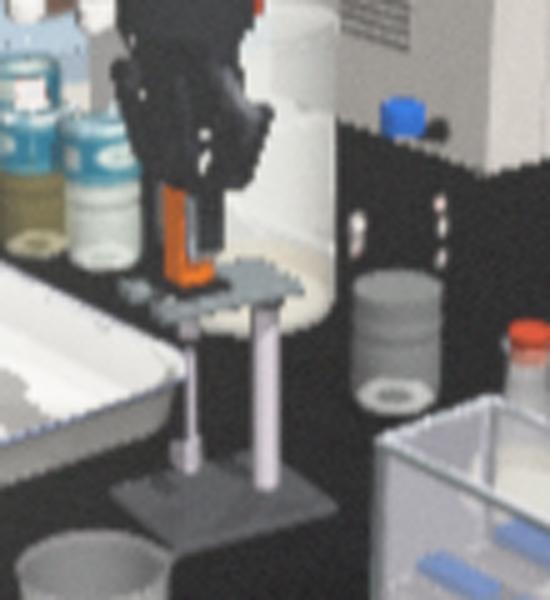

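Request:
{"method": "drive_tool", "body": {
  "rows": [-6,0,0,0,0,0,10,-12,0,0,0,0,0,10,-18,0,0,0,0,0,10,-18,0,-2,0,0,0,10,-18,1,-12,0,0,0,10,-18,2,-30,0,0,0,10,-18,4,-50,0,0,0,10,-20,5,-70,0,0,0,10,-30,6,-85,0,0,0,10,-40,6,-90,0,0,0,10]
}}

```text
clock: 5.35
eef_pos: [431.0, 17.5, 206.9]
tcp_rot: [-0.072, 1.569, -0.109]
contact_force: [-0.6, -0.4, -1.2]
opening: 0.248
```

```bash
python3 - <<'E'
from h import *
s=st(); im=grab_frame("wrist"); cv2.imwrite("pics/w4.png",im[:,:,::-1]);np.save("w4.npy",pose("wrist",s))
im=grab_frame("scene"); cv2.imwrite("pics/sc4.png",im[:,:,::-1]); crop("pics/s4.png",im,250,120,370,250,5)
E
```

```text
t 5.35 tcp [431.   17.5 206.9] F [-0.58 -0.36 -1.25] open 0.248 yaw -2.12 tilt [ 0.12 -0.01]
```

View pics/w4.png

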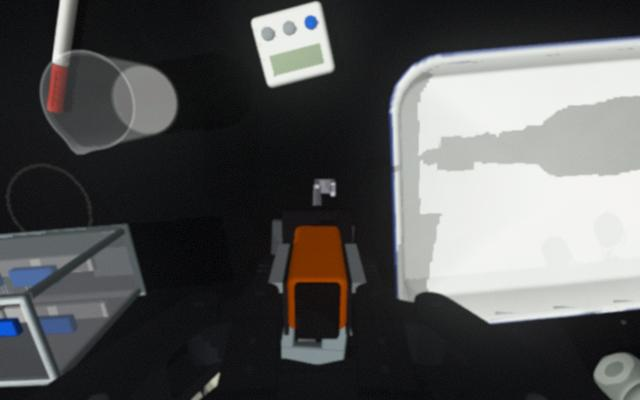

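View pics/s4.png

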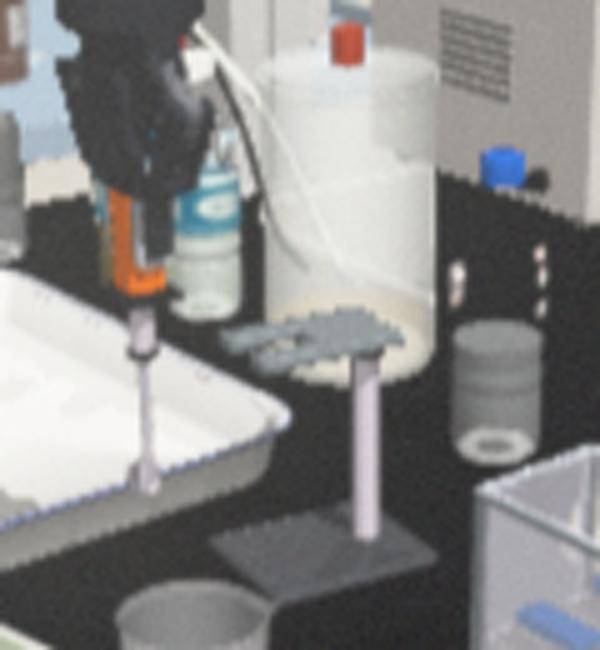

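```bash
python3 - <<'E'
from h import *
im=cv2.imread("pics/w4.png")[:,:,::-1]; crop("pics/w4a.png",im,290,165,360,235,8)
T=np.load("w4.npy"); s=r.sense(); y=np.radians(-2.1)
Rz=R.from_euler("z",y).as_matrix(); 
o=s["eef_pos"]+Rz@[-1,0,-21.7]
for nm,p in [("tipL",(-6,11+0,-103)),("tip",(-6,13,-103)),("tip far",(6,13,-103)),("foot pt",(-6,6.5,-112)),("shank-112",(-6,0,-112)),("shank-60",(-6,0,-60)),("flange front L",(-18,-18,5)),("flange front R",(-18,18,5))]:
    print(nm,proj("wrist",o+Rz@p,T).round(1),proj("scene",o+Rz@p).round(1))
E
```

```text
tipL [331.1 184.4] [275.8 213.3]
tip [333.6 184.4] [275.5 213.1]
tip far [333.4 198.5] [279.2 212. ]
foot pt [325.3 181.8] [276.7 216.8]
shank-112 [317.6 181.8] [277.9 217.6]
shank-60 [317.8 199.7] [277.1 200.5]
flange front L [282.1 214.4] [275.3 181.2]
flange front R [354.5 214.3] [268.9 177.3]
```

View pics/w4a.png

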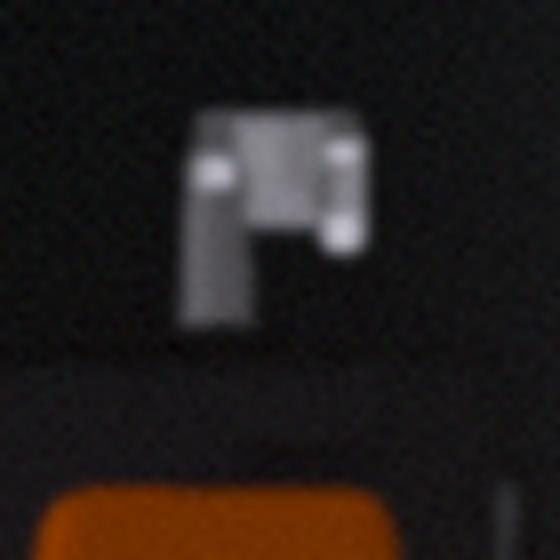

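```bash
python3 -c "
from h import *
st();plan((431,17,330),np.radians(-2));plan((575,-281,330),np.radians(2.5))"
```

```text
t 5.45 tcp [432.8  17.5 207.8] F [ 0.07 -0.7  -0.65] open 0.251 yaw -2.13 tilt [ 0.29 -0.01]
shift [-122.24   -0.52   -1.22] turn [-0.13  0.29 -0.  ]
shift [-121.47 -292.96  153.77] turn [-4.63  0.29  0.01]
```

Request:
{"method": "drive_tool", "body": {
  "rows": [-30,0,0,0,0.3,0,10,-70,-20,10,0,0.3,0,10,-105,-55,28,-1,0.3,0,10,-122,-95,50,-2,0.3,0,10,-122,-140,73,-3,0.3,0,10,-122,-185,97,-4,0.3,0,10,-122,-225,118,-4.6,0.3,0,10,-122,-260,137,-4.6,0.3,0,10,-122,-285,150,-4.6,0.3,0,10,-122,-293,154,-4.6,0.3,0,10]
}}

```text
clock: 6.7
eef_pos: [575.8, -282.5, 329.6]
tcp_rot: [3.077, 1.57, 3.119]
contact_force: [-0.2, -0.0, -1.6]
opening: 0.25
```

Request:
{"method": "drive_tool", "body": {
  "rows": [0,0,0,0,0,0,10,0,0,0,0,0,0,10,0,0,0,0,0,0,10]
}}

```text
clock: 7.08
eef_pos: [575.6, -281.7, 329.8]
tcp_rot: [2.997, 1.57, 3.039]
contact_force: [0.1, -0.3, -1.3]
opening: 0.25
```

```bash
python3 - <<'E'
from h import *
s=st(); im=grab_frame("wrist"); cv2.imwrite("pics/w5.png",im[:,:,::-1]);np.save("w5.npy",pose("wrist",s))
crop("pics/w5a.png",im,210,50,430,210,3.6)
E
```

```text
t 7.08 tcp [ 575.6 -281.7  329.8] F [ 0.13 -0.33 -1.25] open 0.25 yaw 2.44 tilt [-0.04  0.  ]
```

View pics/w5.png

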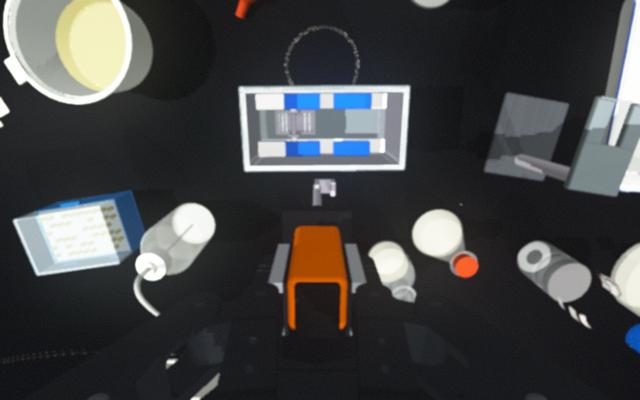

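View pics/w5a.png

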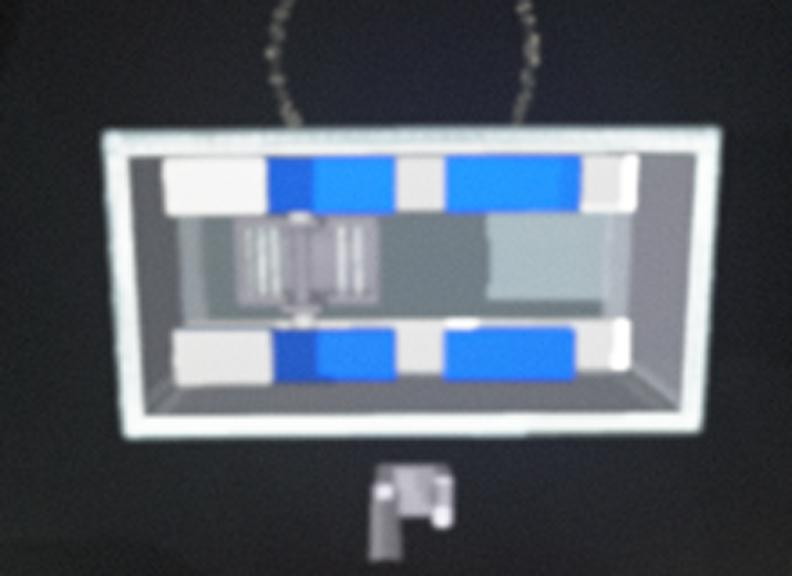

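```bash
python3 - <<'E'
from h import *
T=np.load("w5.npy"); c=lambda u,v:(210+(u+.5)/3.6-.5,50+(v+.5)/3.6-.5)
P=lambda u,v,z:onplane("wrist",*c(u,v),z,T)
C=np.array([P(u,v,140) for u,v in [(104,131),(722,127),(701,431),(124,438)]]);print(C.round(1)); ctr=C.mean(0)
d=(C[1]-C[0]+C[2]-C[3])/2; print("len",np.linalg.norm(d),"wid",np.linalg.norm(C[1]-C[2]),np.linalg.norm(C[0]-C[3]))
yaw=np.arctan2(-d[0],d[1]);print("ctr",ctr,"yaw",np.degrees(yaw))
Rz=R.from_euler("z",yaw).as_matrix()
L=lambda p:(Rz.T@(p-[ctr[0],ctr[1],0])).round(1)
for nm,p,z in [("gapU-",(396,185),82),("gapU+",(445,185),82),("gapL-",(396,352),82),("gapL+",(444,352),82),("blockend U",(267,185),82),("blockend L",(274,352),82),("rail+endU",(582,185),82),("rail+endL",(575,352),82),("barnear",(301,225),66),("barfar",(303,318),66),("barmid",(302,270),66),("ledge edge U",(302,213),59),("ledge edge L",(302,322),59)]:
    q=P(*p,z);print(nm,q.round(1),"tank",L(q))
y=np.radians(2.44); R2=R.from_euler("z",y).as_matrix(); s=r.sense()
for dx in (-1,-2,-3):
  o=s["eef_pos"]+R2@[dx,0,-21.7]
  for nm,p in [("tip front",(-6,13,-103)),("tip far",(6,13,-103))]:
    q=proj("wrist",o+R2@p,T); print(dx,nm,((q-[210,50])*3.6).round(1))
E
```

```text
[[ 494.6 -359.3  140. ]
 [ 486.7 -198.3  140. ]
 [ 567.3 -194.7  140. ]
 [ 576.1 -355.4  140. ]]
len 161.06376358795373 wid 80.68908405318402 81.58828811176258
ctr [ 531.19732676 -276.90228148  140.        ] yaw 2.9600848419041914
gapU- [ 505.4 -282.1   82. ] tank [-26.   -3.8  82. ]
gapU+ [ 504.8 -266.9   82. ] tank [-25.9  11.3  82. ]
gapL- [ 557.  -279.8   82. ] tank [25.6 -4.2 82. ]
gapL+ [ 556.4 -264.4   82. ] tank [25.8 11.2 82. ]
blockend U [ 507.1 -321.9   82. ] tank [-26.4 -43.7  82. ]
blockend L [ 558.6 -318.9   82. ] tank [ 25.2 -43.3  82. ]
rail+endU [ 502.9 -224.5   82. ] tank [-25.5  53.8  82. ]
rail+endL [ 554.5 -222.3   82. ] tank [26.1 53.3 82. ]
barnear [ 519.3 -312.2   66. ] tank [-13.7 -34.6  66. ]
barfar [ 549.2 -310.8   66. ] tank [ 16.3 -34.8  66. ]
barmid [ 533.6 -311.5   66. ] tank [  0.7 -34.7  66. ]
ledge edge U [ 515.7 -312.4   59. ] tank [-17.3 -34.6  59. ]
ledge edge L [ 551.4 -311.5   59. ] tank [ 18.4 -35.6  59. ]
-1 tip front [444.4 477. ]
-1 tip far [443.6 527.9]
-2 tip front [444.4 472.7]
-2 tip far [443.7 523.7]
-3 tip front [444.5 468.4]
-3 tip far [443.8 519.5]
```

```bash
cat >> h.py <<'E'
CT=np.array([531.2,-276.9]); TY=np.radians(2.95); DX=-1.5; OZ=-21.7
def tank2tcp(tx,ty,rz):  # rod origin at tank x,y, world z rz -> TCP
    Rz=R.from_euler("z",TY).as_matrix()[:2,:2]; p=CT+Rz@[tx-DX,ty]; return np.array([p[0],p[1],rz-OZ])
def rodtank():
    s=r.sense(); Rz=R.from_euler("z",TY).as_matrix()[:2,:2]; q=Rz.T@(s["eef_pos"][:2]-CT)+[DX,0]
    print("rod tank x,y",q.round(2),"rod z",round(s["eef_pos"][2]+OZ,2)); return q
def planT(tx,ty,rz):
    return plan(tank2tcp(tx,ty,rz),TY)
E
python3 -c "
from h import *
st();rodtank();planT(.5,-57,290);planT(.5,-57,158.5)"
```

```text
t 7.12 tcp [ 575.7 -281.8  329.9] F [ 0.52 -0.81 -1.68] open 0.25 yaw 2.44 tilt [-0.03 -0.  ]
rod tank x,y [42.66 -7.19] rod z 308.21
shift [ 18.24 -50.19 -41.7 ] turn [-0.51 -0.03  0.  ]
shift [149.74 -50.18 -41.64] turn [-0.51 -0.03  0.  ]
```

Request:
{"method": "drive_tool", "body": {
  "rows": [2,-15,-12,-0.2,0,0,10,6,-30,-25,-0.4,0,0,10,12,-43,-36,-0.5,0,0,10,18,-50,-41.7,-0.5,0,0,10,18,-50,-41.7,-0.5,0,0,10,18,-50,-41.7,-0.5,0,0,10,18,-50,-41.7,-0.5,0,0,10]
}}

```text
clock: 8.0
eef_pos: [536.6, -333.2, 312.1]
tcp_rot: [-2.583, 1.571, -2.531]
contact_force: [-0.3, 0.7, -1.6]
opening: 0.244
```

```bash
python3 - <<'E'
from h import *
s=st(); rodtank(); im=grab_frame("wrist"); crop("pics/w6a.png",im,210,50,430,210,3.6)
im=grab_frame("scene"); crop("pics/s6.png",im,320,140,440,300,5)
planT(.5,-57,290);planT(.5,-57,158.5)
E
```

```text
t 8.0 tcp [ 536.6 -333.2  312.1] F [-0.33  0.74 -1.64] open 0.244 yaw 2.97 tilt [-0.01 -0.  ]
rod tank x,y [  0.96 -56.5 ] rod z 290.43
shift [ 0.42 -0.51 -0.39] turn [ 0.03 -0.01  0.01]
shift [131.92  -0.49  -0.35] turn [ 0.03 -0.01  0.01]
```

View pics/w6a.png

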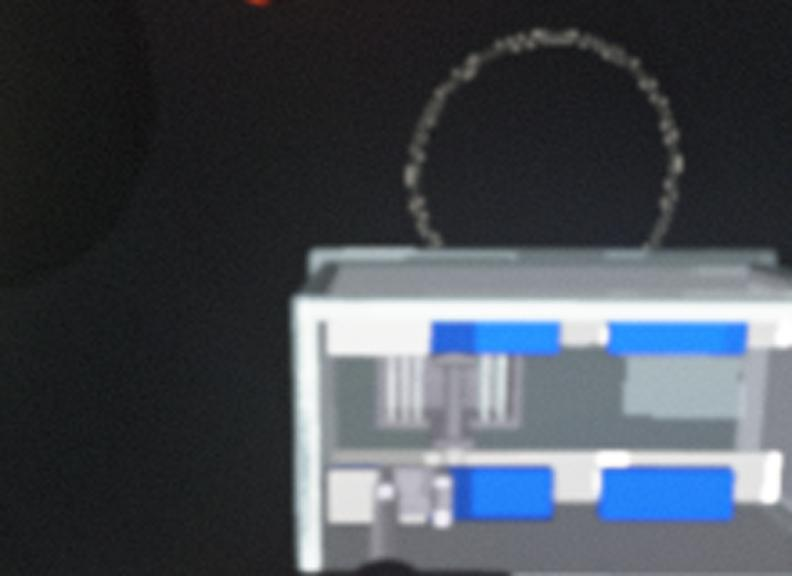

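View pics/s6.png

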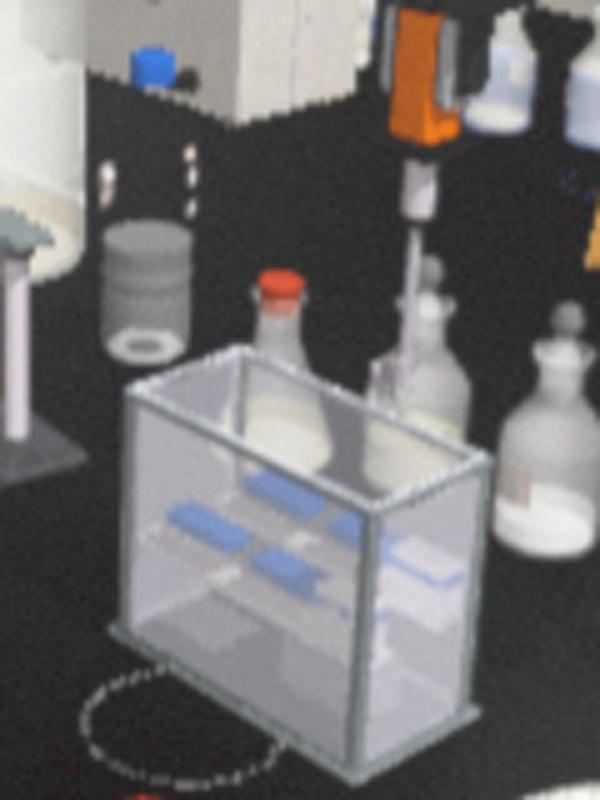

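Request:
{"method": "drive_tool", "body": {
  "rows": [15,-0.5,-0.5,0,0,0,10,35,-0.5,-0.5,0,0,0,10,55,-0.5,-0.5,0,0,0,10,75,-0.5,-0.5,0,0,0,10,90,-0.5,-0.5,0,0,0,10,105,-0.5,-0.5,0,0,0,10,118,-0.5,-0.5,0,0,0,10,127,-0.5,-0.5,0,0,0,10,132,-0.5,-0.5,0,0,0,10,132,-0.5,-0.5,0,0,0,10]
}}

```text
clock: 9.35
eef_pos: [536.0, -333.8, 180.0]
tcp_rot: [-3.035, 1.57, -2.983]
contact_force: [-0.2, 0.3, -1.4]
opening: 0.248
```

```bash
python3 - <<'E'
from h import *
s=st(); rodtank(); im=grab_frame("wrist"); cv2.imwrite("pics/w7.png",im[:,:,::-1])
im=grab_frame("scene"); crop("pics/s7.png",im,330,190,430,300,7)
planT(.5,-57,158.5);planT(.5,-39.5,158.5)
E
```

```text
t 9.35 tcp [ 536.  -333.8  180. ] F [-0.22  0.28 -1.42] open 0.248 yaw 2.97 tilt [-0.02 -0.  ]
rod tank x,y [  0.32 -57.02] rod z 158.28
shift [ 0.37  0.19 -0.12] turn [0.02 0.02 0.03]
shift [ 0.36 17.69 -0.11] turn [0.02 0.02 0.03]
```

View pics/w7.png

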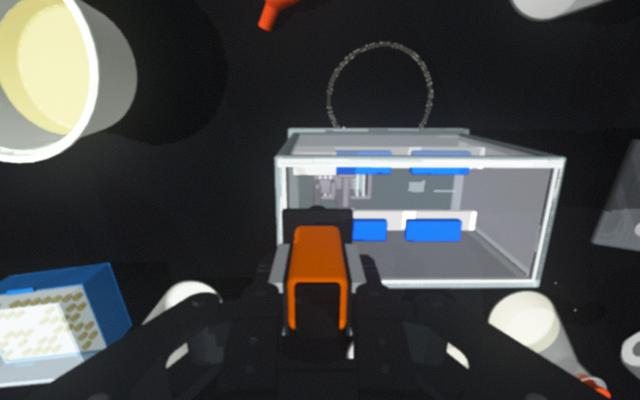

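View pics/s7.png

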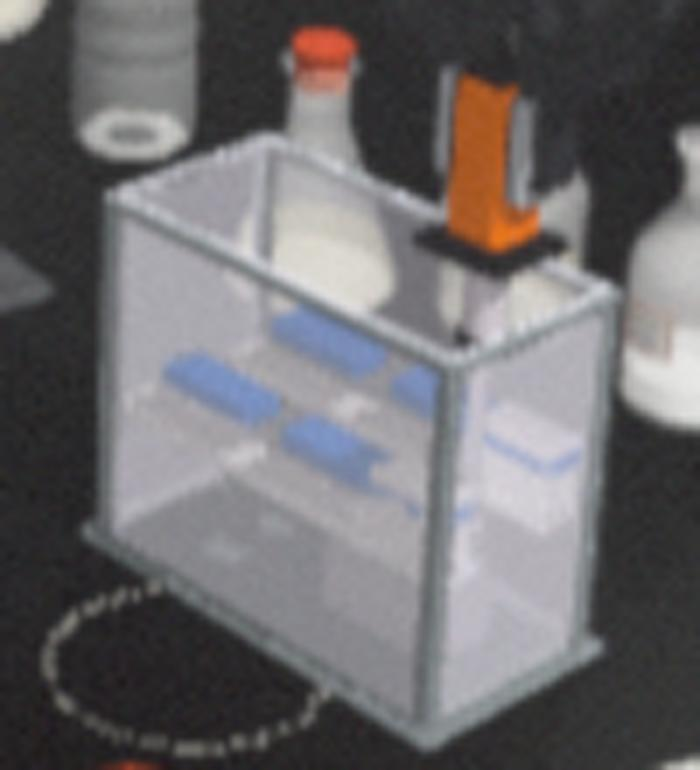

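Request:
{"method": "drive_tool", "body": {
  "rows": [0,4,0,0,0,0,10,0,8,0,0,0,0,10,0,12,0,0,0,0,10,0,15,0,0,0,0,10,0,17.5,0,0,0,0,10,0,17.5,0,0,0,0,10,0,17.5,0,0,0,0,10]
}}

```text
clock: 10.32
eef_pos: [535.3, -316.5, 180.5]
tcp_rot: [-0.996, 1.57, -0.944]
contact_force: [0.1, -0.1, -1.5]
opening: 0.251
```

```bash
python3 - <<'E'
from h import *
s=st(); rodtank(); im=grab_frame("scene"); crop("pics/s8.png",im,330,190,430,300,7)
im=grab_frame("wrist");crop("pics/w8.png",im,260,120,500,260,3.3)
E
```

```text
t 10.32 tcp [ 535.3 -316.5  180.5] F [ 0.07 -0.08 -1.54] open 0.251 yaw 2.97 tilt [ 0.02 -0.03]
rod tank x,y [  0.6  -39.73] rod z 158.84
```

View pics/w8.png

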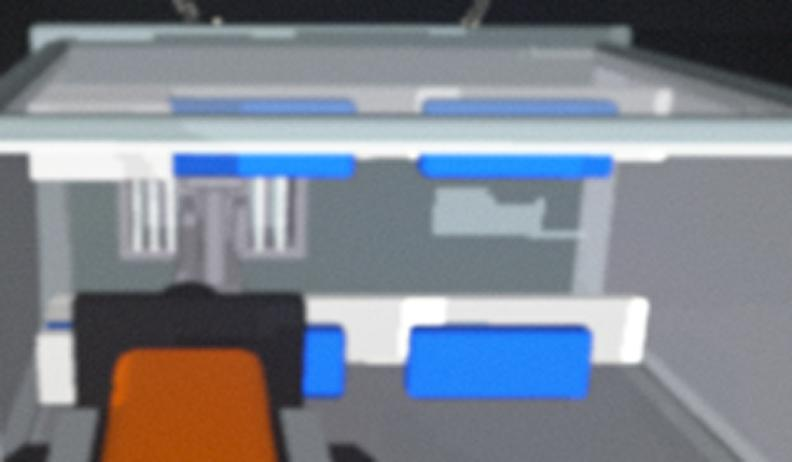

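Request:
{"method": "drive_tool", "body": {
  "rows": [-4,0,0,0,0,0,10,-8,0,0,0,0,0,10,-12,0,0,0,0,0,10,-16,0,0,0,0,0,10,-16,0,0,0,0,0,10,-16,0,0,0,0,0,10]
}}

```text
clock: 11.18
eef_pos: [535.3, -316.5, 196.4]
tcp_rot: [-1.079, 1.57, -1.027]
contact_force: [1.1, -0.5, -2.1]
opening: 0.252
```

```bash
python3 - <<'E'
from h import *
s=st(); rodtank()
E
```

```text
t 11.18 tcp [ 535.3 -316.5  196.4] F [ 1.09 -0.51 -2.07] open 0.252 yaw 2.97 tilt [ 0.02 -0.03]
rod tank x,y [  0.53 -39.74] rod z 174.72
```

Request:
{"method": "drive_tool", "body": {
  "rows": [-4,0,0,0,0,0,10,-7,0,0,0,0,0,10,-10,0,0,0,0,0,10,-13.5,0,0,0,0,0,10,-13.5,0,0,0,0,0,10,-13.5,0,0,0,0,0,10,-13.5,0,0,0,0,0,10]
}}

```text
clock: 12.05
eef_pos: [535.2, -316.4, 209.8]
tcp_rot: [-1.362, 1.57, -1.311]
contact_force: [-0.2, -0.3, -3.5]
opening: 0.249
```

```bash
python3 - <<'E'
from h import *
s=st(); rodtank(); im=grab_frame("scene"); crop("pics/s9.png",im,330,190,430,300,7)
im=grab_frame("wrist");crop("pics/w9.png",im,260,120,500,260,3.3);s=st()
E
```

```text
t 12.05 tcp [ 535.2 -316.4  209.8] F [-0.15 -0.35 -3.5 ] open 0.249 yaw 2.97 tilt [ 0.01 -0.02]
rod tank x,y [  0.46 -39.69] rod z 188.06
t 12.15 tcp [ 535.2 -316.5  209.8] F [-0.43 -0.52 -3.79] open 0.249 yaw 2.96 tilt [ 0.01 -0.02]
```

View pics/w9.png

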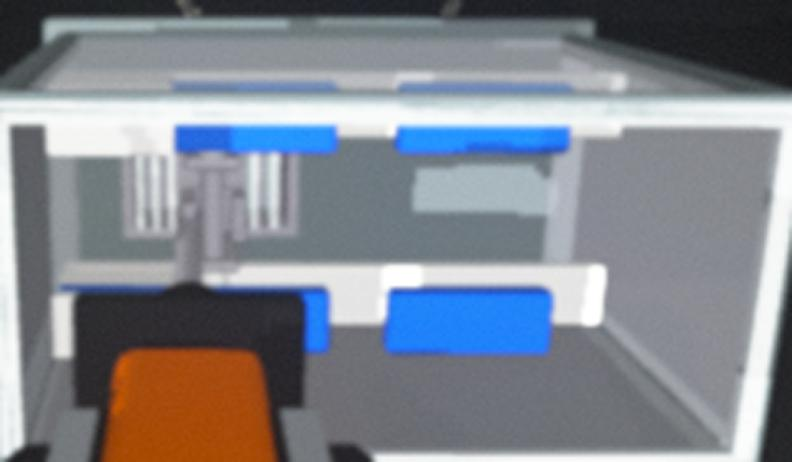

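View pics/s9.png

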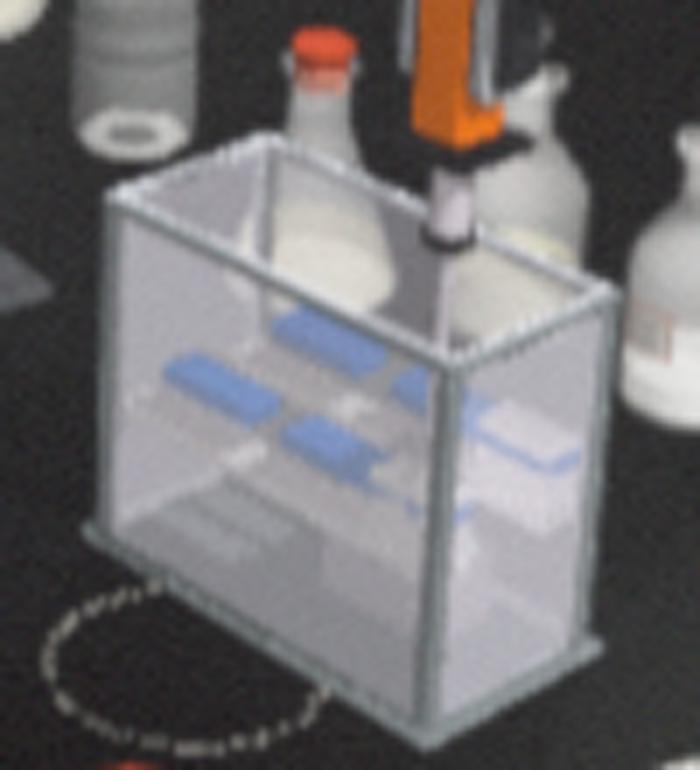

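Request:
{"method": "drive_tool", "body": {
  "rows": [-1.5,0,0,0,0,0,10,-3,0,0,0,0,0,10,-3,3,0,0,0,0,10,-3,6,0,0,0,0,10,-3,9,0,0,0,0,10,-3,12,0,0,0,0,10,-3,15,0,0,0,0,10,-3,18,0,0,0,0,10,-3,20,0,0,0,0,10,-3,20,0,0,0,0,10]
}}

```text
clock: 13.4
eef_pos: [534.2, -296.3, 212.8]
tcp_rot: [-0.984, 1.571, -0.932]
contact_force: [-0.1, -0.2, -5.3]
opening: 0.252
```

```bash
python3 - <<'E'
from h import *
s=st(); rodtank(); im=grab_frame("wrist");crop("pics/w10.png",im,200,120,440,260,3.3);s=st()
E
```

```text
t 13.4 tcp [ 534.2 -296.3  212.8] F [-0.06 -0.18 -5.31] open 0.252 yaw 2.97 tilt [ 0.01 -0.01]
rod tank x,y [  0.48 -19.49] rod z 191.11
t 13.45 tcp [ 534.2 -296.4  212.8] F [-0.04 -1.15 -4.54] open 0.254 yaw 2.97 tilt [ 0.01 -0.01]
```

View pics/w10.png

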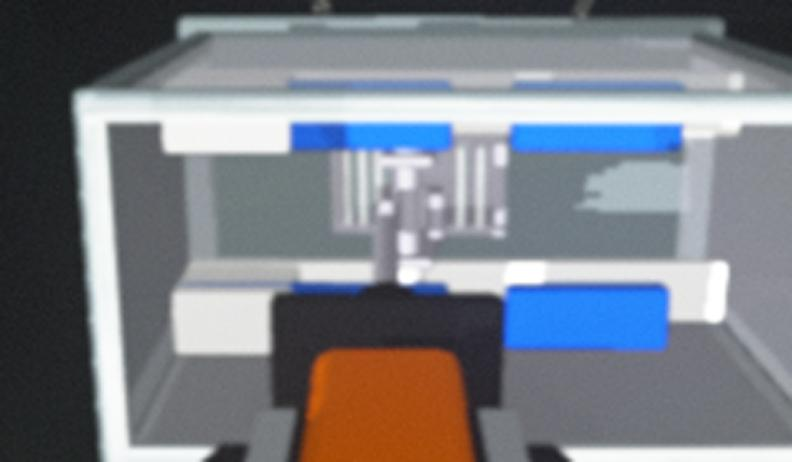

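Request:
{"method": "drive_tool", "body": {
  "rows": [0,2.5,0,0,0,0,10,0,5,0,0,0,0,10,0,7.5,0,0,0,0,10,0,10,0,0,0,0,10,0,12,0,0,0,0,10,0,12,0,0,0,0,10]
}}

```text
clock: 14.2
eef_pos: [533.6, -284.0, 212.9]
tcp_rot: [0.159, 1.571, 0.211]
contact_force: [0.0, -0.2, -3.1]
opening: 0.247
```

Request:
{"method": "drive_tool", "body": {
  "rows": [0,1,0,0,0,0,10,0,2,0,0,0,0,10,0,2,0,0,0,0,10,0,2,0,0,0,0,10]
}}

```text
clock: 14.7
eef_pos: [533.6, -282.1, 213.0]
tcp_rot: [-0.06, 1.57, -0.008]
contact_force: [-0.7, 0.7, -3.3]
opening: 0.25
```

Request:
{"method": "drive_tool", "body": {
  "rows": [0,1,0,0,0,0,10,0,2,0,0,0,0,10,0,2,0,0,0,0,10,0,2,0,0,0,0,10]
}}

```text
clock: 15.2
eef_pos: [533.5, -280.1, 213.0]
tcp_rot: [-0.296, 1.57, -0.244]
contact_force: [0.7, 0.8, -2.6]
opening: 0.249
```

```bash
python3 - <<'E'
from h import *
s=st(); rodtank(); im=grab_frame("wrist");crop("pics/w11.png",im,200,120,440,260,3.3);s=st()
E
```

```text
t 15.2 tcp [ 533.5 -280.1  213. ] F [ 0.75  0.78 -2.57] open 0.249 yaw 2.98 tilt [ 0.02 -0.01]
rod tank x,y [ 0.6  -3.31] rod z 191.27
t 15.25 tcp [ 533.5 -280.1  213. ] F [-0.3   0.72 -3.05] open 0.246 yaw 2.98 tilt [ 0.02 -0.  ]
```

View pics/w11.png

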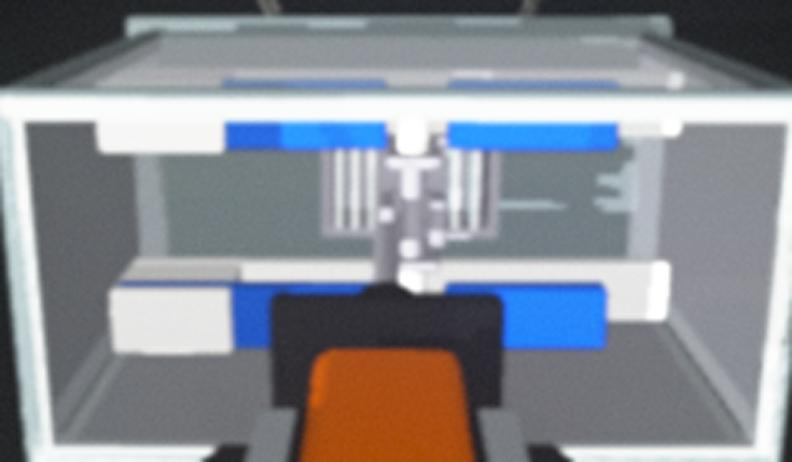

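Request:
{"method": "drive_tool", "body": {
  "rows": [-1,0.5,0,0,0,0,10,-3,1,0,0,0,0,10,-5,1,0,0,0,0,10,-8,1,0,0,0,0,10,-11,1,0,0,0,0,10,-14,1,0,0,0,0,10,-15,1,0,0,0,0,10]
}}

```text
clock: 16.12
eef_pos: [533.5, -279.2, 228.3]
tcp_rot: [-0.375, 1.57, -0.323]
contact_force: [0.0, 0.1, -2.5]
opening: 0.256
```

```bash
python3 - <<'E'
from h import *
s=st(); rodtank(); im=grab_frame("wrist");crop("pics/w12.png",im,200,120,440,260,3.3);s=st()
E
```

```text
t 16.12 tcp [ 533.5 -279.2  228.3] F [ 0.02  0.08 -2.5 ] open 0.256 yaw 2.98 tilt [ 0.04 -0.01]
rod tank x,y [ 0.71 -2.39] rod z 206.58
t 16.18 tcp [ 533.5 -279.2  228.3] F [ 0.94  0.02 -2.77] open 0.248 yaw 2.98 tilt [ 0.04 -0.01]
```

View pics/w12.png

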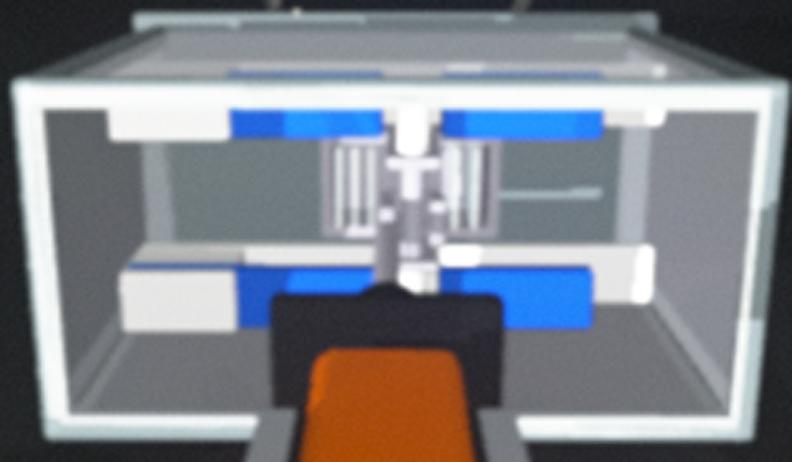

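Request:
{"method": "drive_tool", "body": {
  "rows": [-3,0,0,0,0,0,10,-8,0,0,0,0,0,10,-14,0,0,0,0,0,10,-20,0,0,0,0,0,10,-26,0,0,0,0,0,10,-32,0,0,0,0,0,10,-38,0,0,0,0,0,10,-45,0,0,0,0,0,10,-52,0,0,0,0,0,10,-60,0,0,0,0,0,10]
}}

```text
clock: 17.42
eef_pos: [533.5, -279.2, 288.8]
tcp_rot: [-0.369, 1.57, -0.317]
contact_force: [-0.3, -0.4, -2.4]
opening: 0.252
```

```bash
python3 - <<'E'
from h import *
s=st(); rodtank(); im=grab_frame("wrist");crop("pics/w13.png",im,200,60,440,260,3.3)
E
```

```text
t 17.43 tcp [ 533.5 -279.2  288.8] F [-0.27 -0.36 -2.39] open 0.252 yaw 2.98 tilt [ 0.04 -0.01]
rod tank x,y [ 0.63 -2.4 ] rod z 267.05
```

View pics/w13.png

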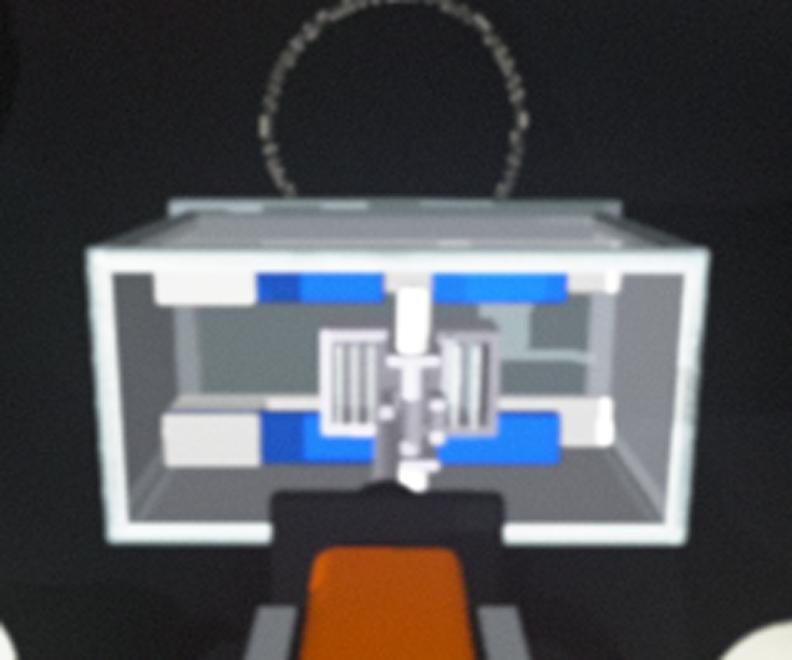

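Request:
{"method": "drive_tool", "body": {
  "rows": [-4,0,0,0,0,0,10,-12,0,0,0,0,0,10,-20,0,0,0,0,0,10,-28,0,0,0,0,0,10,-36,0,0,0,0,0,10,-44,0,0,0,0,0,10,-52,0,0,0,0,0,10,-60,0,0,0,0,0,10,-66,0,0,0,0,0,10,-70,0,0,0,0,0,10]
}}

```text
clock: 18.73
eef_pos: [533.8, -279.4, 360.4]
tcp_rot: [-0.495, 1.568, -0.443]
contact_force: [-0.5, -0.2, -2.7]
opening: 0.253
```

```bash
python3 - <<'E'
from h import *
T=np.load("w1.npy")
im=cv2.imread("pics/w1.png"); 
# tray from top view: find tray outline
t=cv2.imread("pics/top0.png"); hs=cv2.cvtColor(t,cv2.COLOR_BGR2HSV); m=cv2.inRange(hs,(0,0,140),(180,60,255)); 
n,l,stt,c=cv2.connectedComponentsWithStats(m)
for i in range(1,n):
    if 150<c[i][0]<300 and 180<c[i][1]<290 and stt[i][4]>2000:
        cn=cv2.findContours((l==i).astype(np.uint8),0,2)[0][0]; rr=cv2.minAreaRect(cn); print(stt[i],rr)
        B=np.array([onplane("top",*p,40) for p in cv2.boxPoints(rr)]);print(B.round(1),B.mean(0))
s=st();rodtank()
im=grab_frame("scene"); cv2.imwrite("pics/s14.png",im[:,:,::-1])
E
```

```text
[    0    62   640   338 93565] ((319.5, 230.5), (337.0, 639.0), 90.0)
[[ 1095.   1184.6    40. ]
 [ 1035.2 -1199.6    40. ]
 [ -150.2 -1102.     40. ]
 [ -141.   1115.5    40. ]] [ 4.59766463e+02 -3.93657912e-01  4.00000000e+01]
[ 166  185  122   91 9866] ((225.75091552734375, 229.81243896484375), (84.65381622314453, 120.05823516845703), 85.79464721679688)
[[583.5 506.4  40. ]
 [605.9  98.7  40. ]
 [328.3  80.2  40. ]
 [301.2 479.7  40. ]] [454.71397486 291.23456201  40.        ]
t 18.73 tcp [ 533.8 -279.4  360.4] F [-0.49 -0.19 -2.69] open 0.253 yaw 2.98 tilt [ 0.13 -0.06]
rod tank x,y [ 1.   -2.59] rod z 338.67
```

View pics/s14.png

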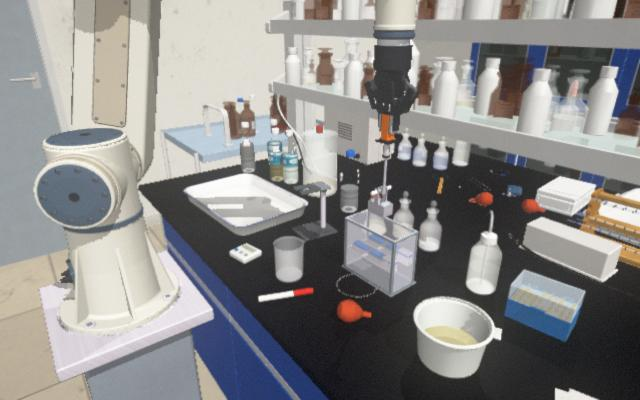

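```bash
python3 -c "
from h import *
st();plan((463.5,164.5,380),np.radians(2.95))"
```

```text
t 18.77 tcp [ 533.9 -279.4  360.8] F [ 0.75  0.22 -2.37] open 0.249 yaw 2.97 tilt [ 0.16 -0.07]
shift [-19.99 446.96 -47.24] turn [0.03 0.15 0.08]
```

Request:
{"method": "drive_tool", "body": {
  "rows": [-6,2,0,0,0,0,10,-12,7,-1,0,0,0,10,-18,15,-2,0,0,0,10,-20,26,-3,0,0,0,10,-20,40,-4,0,0,0,10,-20,57,-6,0,0,0,10,-20,76,-8,0,0,0,10,-20,95,-10,0,0,0,10,-20,114,-12,0,0,0,10,-20,133,-14,0,0,0,10]
}}

```text
clock: 20.02
eef_pos: [512.8, -145.9, 380.6]
tcp_rot: [-0.483, 1.568, -0.431]
contact_force: [0.4, -0.4, -3.3]
opening: 0.252
```

Request:
{"method": "drive_tool", "body": {
  "rows": [0,22,-2,0,0,0,10,0,41,-4,0,0,0,10,0,60,-6,0,0,0,10,0,79,-8,0,0,0,10,0,98,-10,0,0,0,10,0,117,-12,0,0,0,10,0,136,-14,0,0,0,10,0,155,-16,0,0,0,10,0,174,-18,0,0,0,10,0,193,-20,0,0,0,10]
}}

```text
clock: 21.28
eef_pos: [482.5, 47.0, 380.3]
tcp_rot: [-0.466, 1.568, -0.414]
contact_force: [-0.1, -0.5, -3.0]
opening: 0.252
```

```bash
python3 -c "
from h import *
st();plan((463.5,164.5,380),np.radians(2.95))"
```

```text
t 21.27 tcp [482.5  47.  380.3] F [-0.07 -0.47 -2.97] open 0.252 yaw 2.98 tilt [ 0.17 -0.07]
shift [ 6.0000e-02  1.1836e+02 -1.2830e+01] turn [0.03 0.16 0.08]
```

Request:
{"method": "drive_tool", "body": {
  "rows": [0,20,-2,0,0.1,0,10,0,39,-4,0,0.1,0,10,0,57,-6,0,0.1,0,10,0,74,-8,0,0.1,0,10,0,89,-9,0,0.1,0,10,0,101,-10,0,0.1,0,10,0,110,-12,0,0.1,0,10,0,116,-13,0,0.1,0,10,0,118,-13,0,0.1,0,10,0,118,-13,0,0.1,0,10]
}}

```text
clock: 22.52
eef_pos: [463.4, 164.0, 380.0]
tcp_rot: [-0.979, 1.569, -0.927]
contact_force: [0.7, -0.2, -2.3]
opening: 0.249
```

```bash
python3 - <<'E'
from h import *
s=st(); im=grab_frame("wrist"); cv2.imwrite("pics/w15.png",im[:,:,::-1]);np.save("w15.npy",pose("wrist",s))
im=grab_frame("scene"); crop("pics/s15.png",im,160,80,360,250,4)
E
```

```text
t 22.52 tcp [463.4 164.  380. ] F [ 0.67 -0.21 -2.31] open 0.249 yaw 2.98 tilt [ 0.07 -0.09]
```

View pics/w15.png

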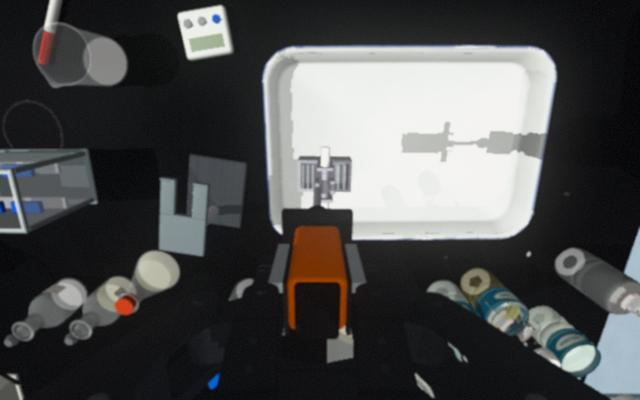

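View pics/s15.png

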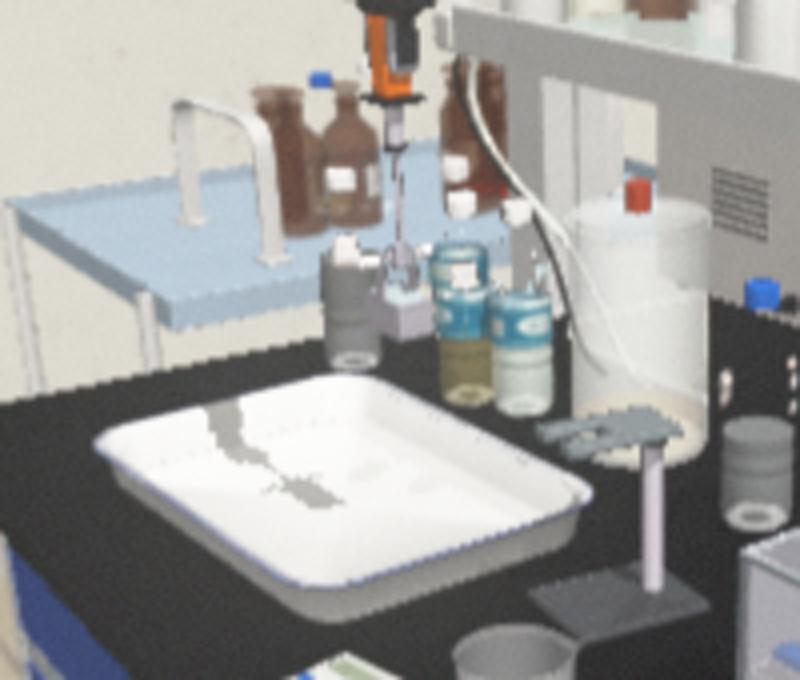

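```bash
python3 - <<'E'
from h import *
T=np.load("w15.npy")
m=cv2.cvtColor(cv2.imread("pics/w15.png"),cv2.COLOR_BGR2GRAY)
C=np.array([onplane("wrist",u,v,40,T) for u,v in [(264,48),(556,47),(537,238),(272,240)]]);print(C.round(1),C.mean(0).round(1))
y=np.radians(3); o=r.sense()["eef_pos"]+[-1.5,6.5,-21.7]
c=C.mean(0); th=np.radians(3.5)
Rz=R.from_euler("z",th).as_matrix(); print("carrier in tray",(Rz.T@(o-c)).round(1)); print("in top est",(Rz.T@(o-[454.7,291.2,0])).round(1))
E
```

```text
[[330.3  86.1  40. ]
 [306.1 475.6  40. ]
 [580.7 514.3  40. ]
 [604.8 100.7  40. ]] [455.5 294.2  40. ]
carrier in tray [  -1.2 -124.   318.4]
in top est [-2.000e-01 -1.211e+02  3.584e+02]
```

Request:
{"method": "drive_tool", "body": {
  "rows": [4,0,0,0,0,0,10,12,0,0,0,0,0,10,25,0,0,0,0,0,10,42,0,0,0,0,0,10,60,0,0,0,0,0,10,78,0,0,0,0,0,10,96,0,0,0,0,0,10,112,0,0,0,0,0,10,124,0,0,0,0,0,10,132,0,0,0,0,0,10]
}}

```text
clock: 23.88
eef_pos: [463.4, 163.6, 247.2]
tcp_rot: [-1.243, 1.569, -1.192]
contact_force: [0.2, -0.6, -1.6]
opening: 0.248
```

Request:
{"method": "drive_tool", "body": {
  "rows": [5,0,0,0,0,0,10,10,0,0,0,0,0,10,15,0,0,0,0,0,10,20,0,0,0,0,0,10,25,0,0,0,0,0,10,30,0,0,0,0,0,10,35,0,0,0,0,0,10,38,0,0,0,0,0,10,40,0,0,0,0,0,10,40,0,0,0,0,0,10]
}}

```text
clock: 25.12
eef_pos: [463.4, 163.5, 207.2]
tcp_rot: [-1.309, 1.569, -1.258]
contact_force: [-0.4, 0.1, -3.1]
opening: 0.253
```

```bash
python3 - <<'E'
from h import *
s=st(); print("rod z",s["eef_pos"][2]-21.7,"est carrier z",s["eef_pos"][2]-21.7-111-5-52); im=grab_frame("wrist"); cv2.imwrite("pics/w16.png",im[:,:,::-1])
im=grab_frame("scene"); crop("pics/s16.png",im,200,120,330,240,5)
E
```

```text
t 25.12 tcp [463.4 163.5 207.2] F [-0.4  0.1 -3.1] open 0.253 yaw 2.97 tilt [ 0.03 -0.1 ]
rod z 185.46681162341514 est carrier z 17.46681162341514
```

View pics/s16.png

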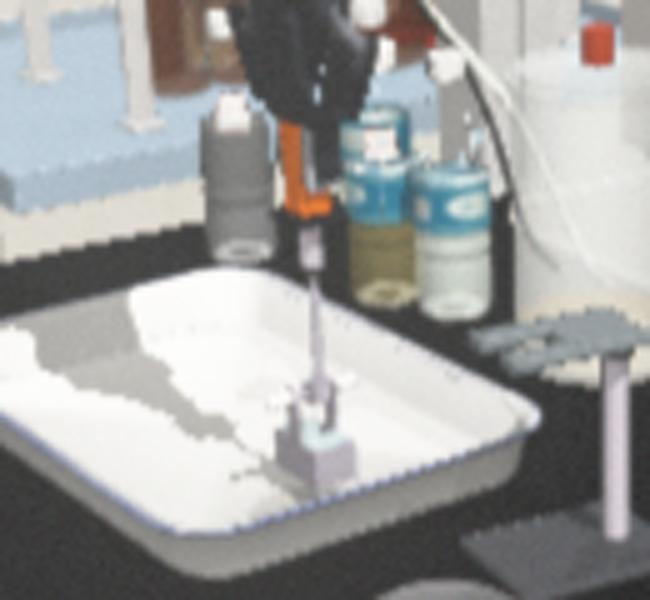

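View pics/w16.png

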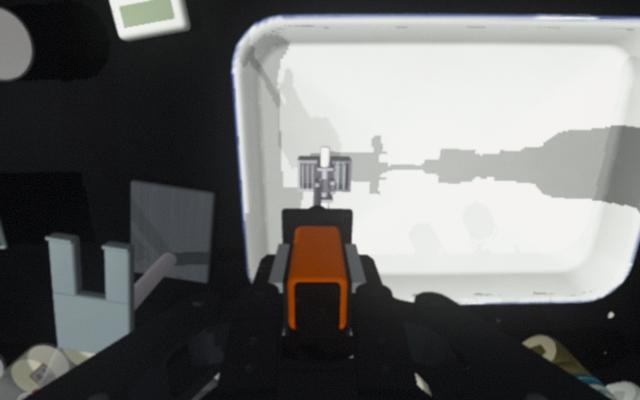

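Request:
{"method": "drive_tool", "body": {
  "rows": [2,0,0,0,0,0,10,4,0,0,0,0,0,10,6,0,0,0,0,0,10,8,0,0,0,0,0,10,10,0,0,0,0,0,10,12,0,0,0,0,0,10,14,0,0,0,0,0,10,16,0,0,0,0,0,10,18,0,0,0,0,0,10,18,0,0,0,0,0,10]
}}

```text
clock: 26.48
eef_pos: [463.6, 163.5, 189.3]
tcp_rot: [-1.156, 1.569, -1.104]
contact_force: [0.5, -0.3, -1.2]
opening: 0.251
```

Request:
{"method": "drive_tool", "body": {
  "rows": [2,0,0,0,0,0,10,4,0,0,0,0,0,10,6,0,0,0,0,0,10,8,0,0,0,0,0,10,10,0,0,0,0,0,10,11,0,0,0,0,0,10,11,0,0,0,0,0,10,11,0,0,0,0,0,10]
}}

```text
clock: 27.48
eef_pos: [463.6, 163.5, 178.4]
tcp_rot: [-1.055, 1.569, -1.004]
contact_force: [-0.4, 0.1, -1.1]
opening: 0.251
```

```bash
python3 - <<'E'
from h import *
s=st(); print("rod z",s["eef_pos"][2]-21.7); im=grab_frame("wrist"); crop("pics/w17.png",im,260,120,400,260,5)
im=grab_frame("scene"); crop("pics/s17.png",im,230,150,300,240,8)
E
```

```text
t 27.48 tcp [463.6 163.5 178.4] F [-0.35  0.07 -1.08] open 0.251 yaw 2.97 tilt [ 0.06 -0.09]
rod z 156.66027420212166
```

View pics/s17.png

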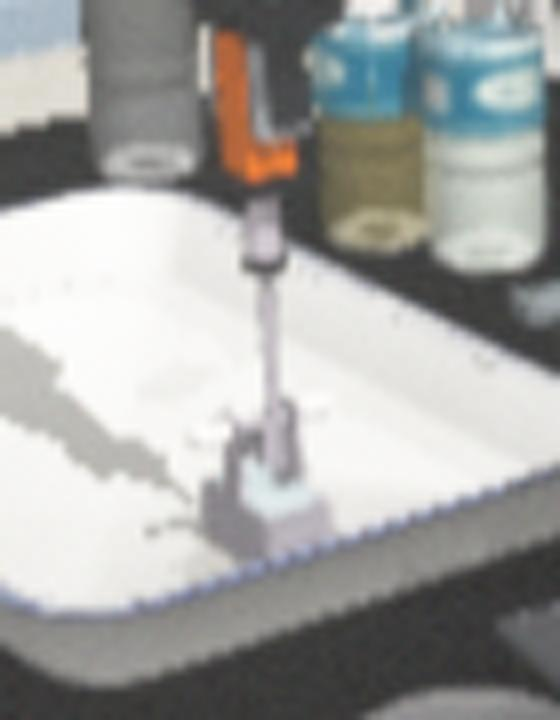

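View pics/w17.png

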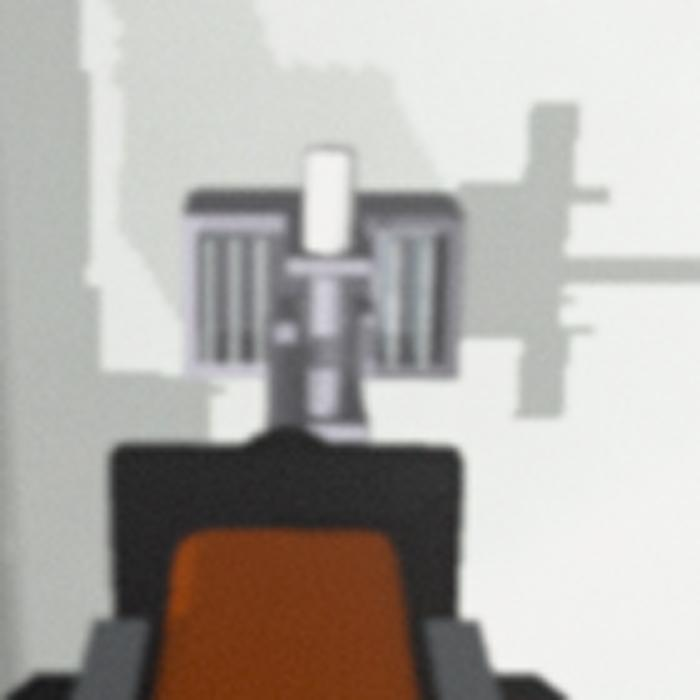

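Request:
{"method": "drive_tool", "body": {
  "rows": [0,-3,0,0,0,0,10,0,-6,0,0,0,0,10,0,-9,0,0,0,0,10,0,-9,0,0,0,0,10]
}}

```text
clock: 28.08
eef_pos: [464.1, 154.3, 178.4]
tcp_rot: [-1.117, 1.569, -1.066]
contact_force: [-0.3, -0.1, -1.4]
opening: 0.251
```

```bash
python3 - <<'E'
from h import *
s=st(); im=grab_frame("wrist"); crop("pics/w18.png",im,260,120,400,260,5)
E
```

```text
t 28.07 tcp [464.1 154.3 178.4] F [-0.26 -0.09 -1.44] open 0.251 yaw 2.95 tilt [ 0.05 -0.09]
```

View pics/w18.png

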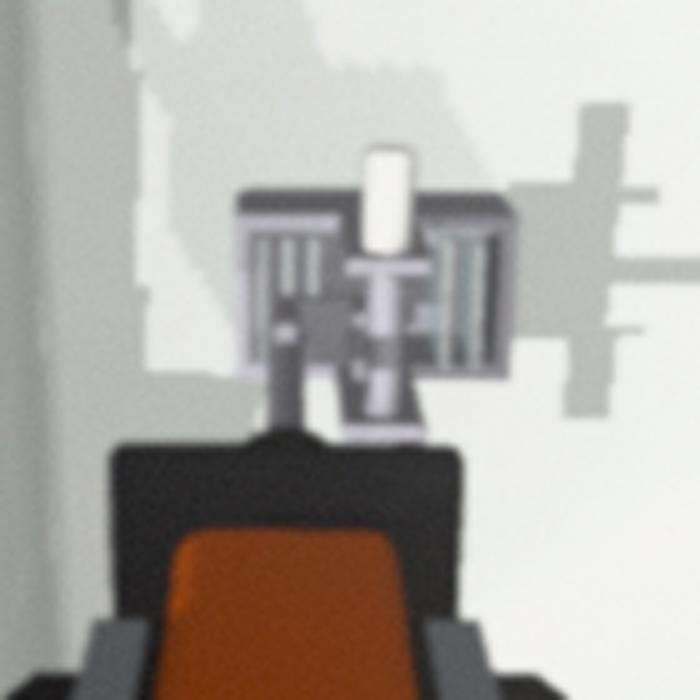

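Request:
{"method": "drive_tool", "body": {
  "rows": [0,-3,0,0,0,0,10,0,-7,0,0,0,0,10,0,-11,0,0,0,0,10,0,-12,0,0,0,0,10,0,-12,0,0,0,0,10]
}}

```text
clock: 28.75
eef_pos: [464.8, 142.3, 178.4]
tcp_rot: [-1.027, 1.569, -0.976]
contact_force: [-0.0, 0.5, -1.5]
opening: 0.251
```

```bash
python3 - <<'E'
from h import *
s=st(); im=grab_frame("wrist"); crop("pics/w19.png",im,260,120,400,260,5)
E
```

```text
t 28.75 tcp [464.8 142.3 178.4] F [-0.    0.47 -1.53] open 0.251 yaw 2.93 tilt [ 0.06 -0.09]
```

View pics/w19.png

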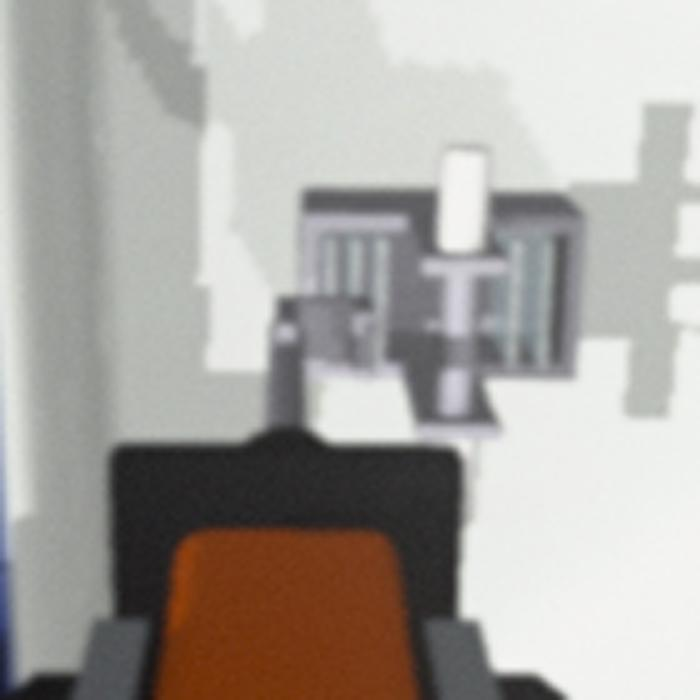

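```bash
python3 -c "
from h import *
st();plan((430,18.5,240),np.radians(-2.1));plan((430,18.5,183),np.radians(-2.1))"
```

```text
t 28.8 tcp [464.8 142.4 178.4] F [ 0.41 -0.26 -1.61] open 0.247 yaw 2.94 tilt [ 0.06 -0.09]
shift [ -61.41 -122.07  -41.02] turn [5.04 0.06 0.09]
shift [  -4.41 -121.98  -41.07] turn [5.04 0.06 0.09]
```

Request:
{"method": "drive_tool", "body": {
  "rows": [-10,0,0,0,0,0,10,-30,0,0,0,0,0,10,-50,-5,-2,0,0,0,10,-61,-20,-6,1,0,0,10,-61,-45,-15,2,0,0,10,-61,-72,-24,3,0,0,10,-61,-98,-33,4,0,0,10,-61,-116,-39,5,0,0,10,-61,-122,-41,5,0,0,10,-61,-122,-41,5,0,0,10]
}}

```text
clock: 30.05
eef_pos: [429.9, 18.3, 239.7]
tcp_rot: [-0.837, 1.569, -0.873]
contact_force: [0.5, 1.3, -1.5]
opening: 0.251
```

```bash
python3 - <<'E'
from h import *
s=st();plan((430,18.5,183),np.radians(-2.1)); np.save("w20.npy",pose("wrist",s)); im=grab_frame("wrist"); cv2.imwrite("pics/w20.png",im[:,:,::-1])
im=grab_frame("scene"); crop("pics/s20.png",im,200,120,340,250,5)
E
```

```text
t 30.05 tcp [429.9  18.3 239.7] F [ 0.45  1.33 -1.51] open 0.251 yaw -2.11 tilt [ 0.07 -0.08]
shift [56.69  0.28 -0.  ] turn [-0.01  0.07  0.08]
```

View pics/w20.png

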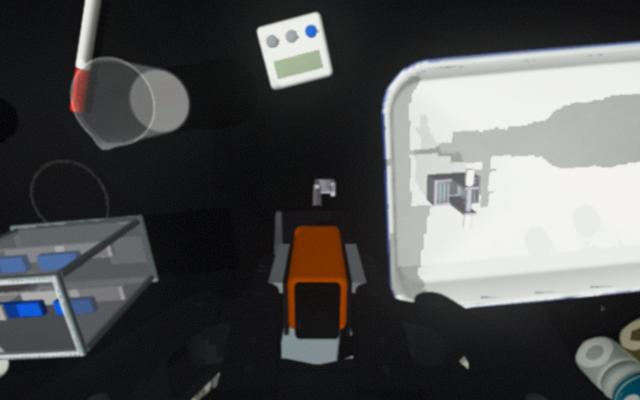

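View pics/s20.png

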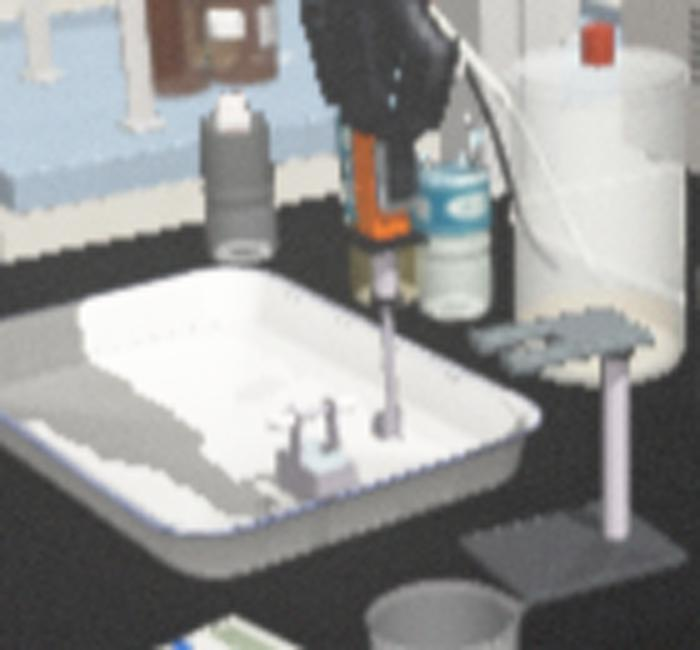

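Request:
{"method": "drive_tool", "body": {
  "rows": [10,0,0,0,0,0,10,25,0,0,0,0,0,10,42,0,0,0,0,0,10,53,0,0,0,0,0,10,56.5,0,0,0,0,0,10,56.5,0,0,0,0,0,10]
}}

```text
clock: 30.9
eef_pos: [430.2, 18.8, 183.0]
tcp_rot: [-0.981, 1.569, -1.017]
contact_force: [-0.0, -0.7, -1.2]
opening: 0.247
```

```bash
python3 - <<'E'
from h import *
s=st();plan((522.4,8,182),np.radians(-2.1))
E
```

```text
t 30.9 tcp [430.2  18.8 183. ] F [-0.03 -0.67 -1.18] open 0.247 yaw -2.05 tilt [ 0.05 -0.08]
shift [ 1.07 -7.54 92.49] turn [0.05 0.05 0.07]
```

Request:
{"method": "drive_tool", "body": {
  "rows": [0,-1,8,0,0,0,10,0,-2,22,0,0,0,10,0,-3.3,38,0,0,0,10,0,-4.5,52,0,0,0,10,0,-5.5,65,0,0,0,10,0,-6.3,76,0,0,0,10,0,-7,85,0,0,0,10,0,-7.5,91,0,0,0,10,1,-7.5,92.5,0,0,0,10,1,-7.5,92.5,0,0,0,10]
}}

```text
clock: 32.15
eef_pos: [522.2, 8.1, 181.9]
tcp_rot: [-1.225, 1.569, -1.261]
contact_force: [-1.3, 0.3, -2.0]
opening: 0.249
```

```bash
python3 - <<'E'
from h import *
s=st();plan((522.4,8,166.7),np.radians(-2.1)); im=grab_frame("wrist"); crop("pics/w21.png",im,220,120,420,320,3)
im=grab_frame("scene"); crop("pics/s21.png",im,270,130,380,250,5)
E
```

```text
t 32.15 tcp [522.2   8.1 181.9] F [-1.35  0.28 -1.99] open 0.249 yaw -2.05 tilt [ 0.02 -0.07]
shift [15.24 -0.06  0.24] turn [0.05 0.03 0.07]
```

View pics/w21.png

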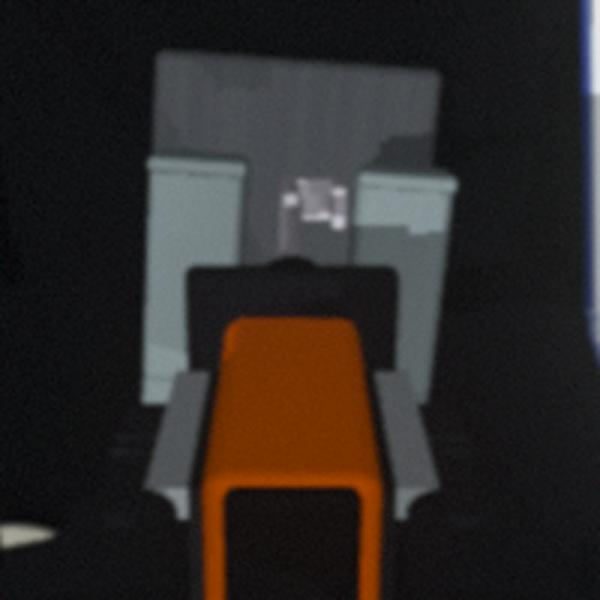

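View pics/s21.png

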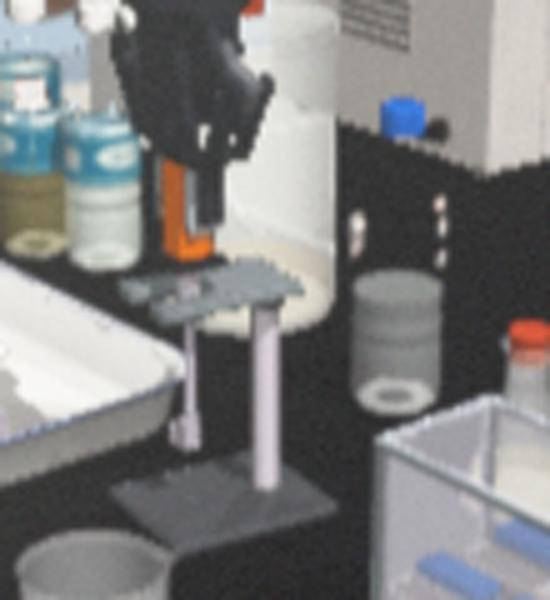

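Rod is in the slot. Lower it.

Request:
{"method": "drive_tool", "body": {
  "rows": [4,0,0,0,0,0,10,8,0,0,0,0,0,10,11,0,0,0,0,0,10,13,0,0,0,0,0,10,15,0,0,0,0,0,10,15,0,0,0,0,0,10]
}}

```text
clock: 33.0
eef_pos: [522.1, 8.1, 167.0]
tcp_rot: [-1.176, 1.569, -1.212]
contact_force: [0.9, -0.1, -0.8]
opening: 0.25
```

```bash
python3 - <<'E'
from h import *
s=st();plan((522.4,8,166.7),np.radians(-2.1))
E
```

```text
t 33.0 tcp [522.1   8.1 167. ] F [ 0.89 -0.09 -0.84] open 0.25 yaw -2.05 tilt [ 0.03 -0.07]
shift [ 0.28 -0.06  0.31] turn [0.05 0.03 0.07]
```

Request:
{"method": "drive_tool", "body": {
  "rows": [0.5,0,0,0,0,0,10,1,0,0,0,0,0,10,1,0,0,0,0,0,10]
}}

```text
clock: 33.38
eef_pos: [522.2, 8.0, 166.7]
tcp_rot: [-0.967, 1.569, -1.003]
contact_force: [-3.4, 0.2, 7.1]
opening: 0.248
```

Request:
{"method": "drive_tool", "body": {
  "rows": [0,0,0,0,0,0,32,0,0,0,0,0,0,45,0,0,0,0,0,0,60,0,0,0,0,0,0,75,0,0,0,0,0,0,75,0,0,0,0,0,0,75]
}}

```text
clock: 34.12
eef_pos: [522.2, 8.0, 166.7]
tcp_rot: [-0.999, 1.569, -1.034]
contact_force: [-0.0, 0.2, 0.2]
opening: 0.753
```

```bash
python3 - <<'E'
from h import *
s=st(); im=grab_frame("wrist"); crop("pics/w22.png",im,160,100,460,400,2)
E
```

```text
t 34.12 tcp [522.2   8.  166.7] F [-0.    0.21  0.19] open 0.753 yaw -2.05 tilt [ 0.05 -0.08]
```

View pics/w22.png

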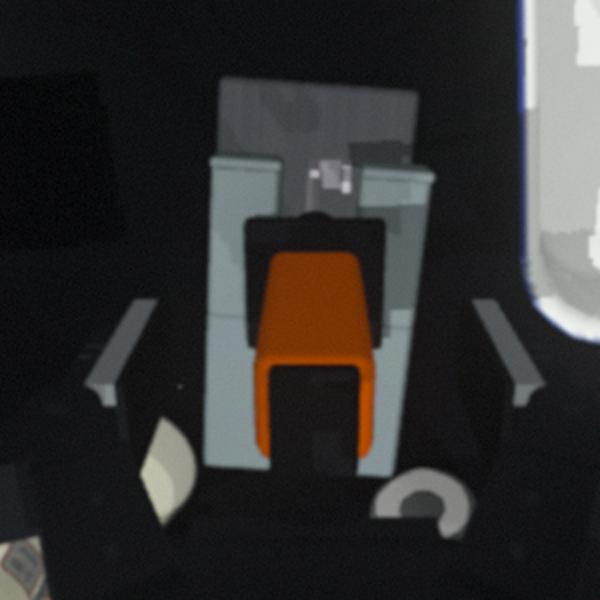

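Hung and released, with the flange flat on the fork. Next I retreat upward.

Request:
{"method": "drive_tool", "body": {
  "rows": [-8,0,0,0,0,0,75,-25,0,0,0,0,0,85,-50,0,0,0,0,0,100,-80,0,0,0,0,0,100,-115,0,0,0,0,0,100,-150,0,0,0,0,0,100,-174,0,0,0,0,0,100,-174,0,0,0,0,0,100,-174,0,0,0,0,0,100,-174,0,0,0,0,0,100]
}}

```text
clock: 35.42
eef_pos: [521.4, 8.3, 339.7]
tcp_rot: [-2.23, 1.569, -2.266]
contact_force: [-0.4, 0.0, 1.0]
opening: 0.995
```

```bash
python3 - <<'E'
from h import *
s=st(); T=pose("wrist",s); im=grab_frame("wrist"); cv2.imwrite("pics/w23.png",im[:,:,::-1])
hs=cv2.cvtColor(im.copy(),cv2.COLOR_RGB2HSV); m=cv2.inRange(hs,(5,150,80),(20,255,255))[100:230,270:370]
ys,xs=np.nonzero(m); print(xs.min()+270,xs.max()+270,ys.min()+100,ys.max()+100)
u=(xs.min()+xs.max())/2+270; v=ys.max()+100-12.5; print(onplane("wrist",u,v,205,T))
im=grab_frame("scene"); cv2.imwrite("pics/s23.png",im[:,:,::-1])
E
```

```text
t 35.42 tcp [521.4   8.3 339.7] F [-0.43  0.04  1.03] open 0.995 yaw -2.05 tilt [-0.06 -0.08]
303 330 164 198
[519.51738102   7.26959194 205.        ]
```

View pics/w23.png

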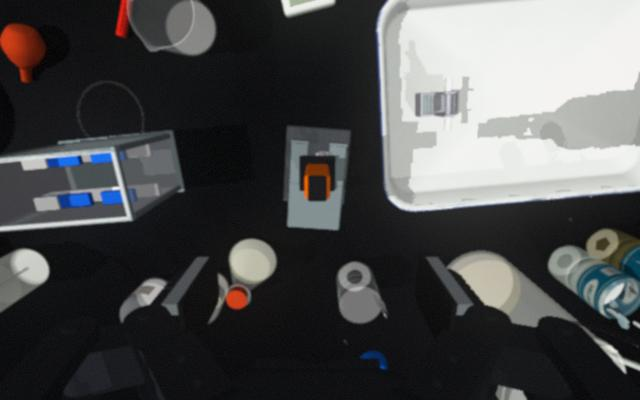

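View pics/s23.png

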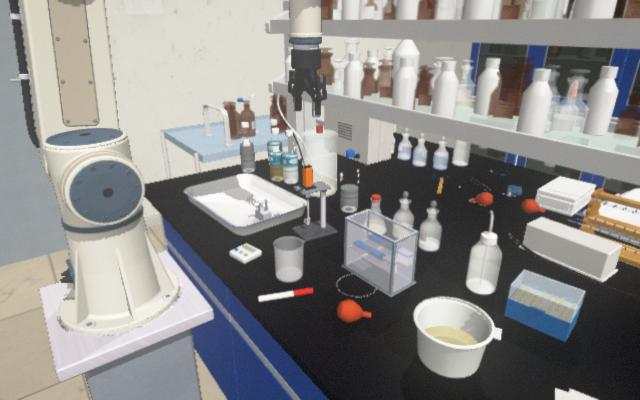

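The rod is back on its seat, about 2 mm from where it started. The carrier stands in the tray and the bystanders haven't moved, so I'm handing in.

```bash
python3 -c "
from rig import sign_off
print(sign_off())"
```

```text
the job is handed in; nothing more can be done
None
```

The carrier is out of the tank and standing on the tray floor, the hook is back in its stand, and I handed the job in at about 35 s. No verdict was reported.

- **Catching and sliding:** I gripped the handle and hooked the carrier's cross bar at tank y of about -35 mm. I slid it under a pull of about 3 N. It rose into the gap at about +3.5 mm, seen in the wrist picture and felt as the load dropped from about 3–4 N to 1.5 N.
- **Lifting and placing:** I lifted the carrier to an estimated 165 mm or more. I then set it down in the flat part of the tray at about tray (0, -122) mm, backed the hook out and hung it up again.
- **Last checks:**
  - The carrier stood upright and unhooked in the tray.
  - The rod's flange lay flat on the fork, with the handle about 2 mm from where it started and roughly 3 mm from the seat measured off the fork.
  - The flask, beaker and bulb looked unmoved. I compared the pictures by eye and did not measure them.
  - The gripper was open and clear above everything.
- **Forces:** The largest wrist reading at the end of any move was about 7 N, when the rod was seated in its stand. I had no direct reading of the contact forces on the tank or tray.
- **Disagreements between measurements:**
  - The tank's rim came out about 2% larger than its stated size.
  - Two estimates of where the rod sat in the gripper differed by about 2 mm, which is within the calibration.

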